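# Set the bedside table for the night

### The job

Get this bedside table ready for the night: tip all the pastilles off the wooden pouring tray into the white bowl and put the empty tray back flat in the middle of its blue mat. Stack all the vitamin tins lying down in the tin rack as a neat pyramid, three side by side at the bottom and every further tin saddled in the gap between two tins below it. Leave the drinking glass and the medicine bottle where they stand.

Things in the scene. Friction and masses are not known exactly. Their poses are not given: they have to be found in the camera images.
- rack: White-sided wooden tin rack, fixed. Origin: centre of its underside; tins lie along its x axis, side by side along y. Floor 44 mm (x) by 135 mm (y), top 8 mm up. Side walls 8 mm thick at y = +-63.5 mm, tops 32 mm up, 119 mm between them (three tins and 5 mm to spare). No walls at the x ends: tins overhang the floor by 8 mm at each end, so can be held by their flat ends.
- tin_mat: Grey felt mat on which the tins start, fixed, 3 mm thick, 270 mm (x) by 240 mm (y, from -130 to +110 mm); a wooden rim 8 mm wide, top 12 mm up, runs along its -y edge and keeps tins from rolling off. Origin: on its underside.
- tray_mat: Thin blue mat, fixed, 150 mm (x) by 120 mm (y), 4 mm thick; origin at the centre of its underside.
- tray: Loose wooden pouring tray, about 0.2 kg, on the blue mat. Origin: centre of its underside. Floor 110 mm (x) by 84 mm (y), 5 mm thick; walls to 23 mm up along +x and both y sides; open at the -x edge, where things slide off when it is tipped down. Upright handle plate outside the +x wall: x = 55 to 67 mm, 36 mm wide along y, top 62 mm up.
- tray_handle (a point): Point to pinch on the tray's handle: on its mid-plane, 61 mm along +x and 45 mm above the tray's origin; the fingers close along the tray's x axis. Same axes as the tray.
- tray_lip (a point): Middle of the tray's open pouring edge, on the floor's upper face, 55 mm along -x from the tray's origin.
- bowl: Loose white ceramic bowl, 130 mm across at the rim, 50 mm high, inner floor 5 mm up, 0.45 kg. Origin: centre of its underside.
- tin1: Vitamin tin, a solid closed cylinder 38 mm in diameter and 60 mm long, about 80 g, body blue with a bare metal lid at its +x end, lying on its round side on the grey mat. Origin: its centre (19 mm above what it lies on); its x axis is the cylinder's axis. May be absent.
- tin2: Vitamin tin, a solid closed cylinder 38 mm in diameter and 60 mm long, about 80 g, body orange with a bare metal lid at its +x end, lying on its round side on the grey mat. Origin: its centre (19 mm above what it lies on); its x axis is the cylinder's axis. May be absent.
- tin3: Vitamin tin, a solid closed cylinder 38 mm in diameter and 60 mm long, about 80 g, body green with a bare metal lid at its +x end, lying on its round side on the grey mat. Origin: its centre (19 mm above what it lies on); its x axis is the cylinder's axis. May be absent.
- tin4: Vitamin tin, a solid closed cylinder 38 mm in diameter and 60 mm long, about 80 g, body yellow with a bare metal lid at its +x end, lying on its round side on the grey mat. Origin: its centre (19 mm above what it lies on); its x axis is the cylinder's axis. May be absent.
- tin5: Vitamin tin, a solid closed cylinder 38 mm in diameter and 60 mm long, about 80 g, body red with a bare metal lid at its +x end, lying on its round side on the grey mat. Origin: its centre (19 mm above what it lies on); its x axis is the cylinder's axis. May be absent.
- tin6: Vitamin tin, a solid closed cylinder 38 mm in diameter and 60 mm long, about 80 g, body white with a bare metal lid at its +x end, lying on its round side on the grey mat. Origin: its centre (19 mm above what it lies on); its x axis is the cylinder's axis. May be absent.
- pastille1: Throat pastille, red, a chunky disc 22 mm in diameter and 12 mm high, 12 g, at first on the tray. Origin: centre of one flat face. May be absent.
- pastille2: Throat pastille, amber, a chunky disc 22 mm in diameter and 12 mm high, 12 g, at first on the tray. Origin: centre of one flat face. May be absent.
- pastille3: Throat pastille, red, a chunky disc 22 mm in diameter and 12 mm high, 12 g, at first on the tray. Origin: centre of one flat face. May be absent.
- pastille4: Throat pastille, amber, a chunky disc 22 mm in diameter and 12 mm high, 12 g, at first on the tray. Origin: centre of one flat face. May be absent.
- tumbler: Empty drinking glass, 74 mm across, 95 mm high; not part of the job. Origin: centre of its underside.
- medicine: Small amber medicine bottle, 44 mm across, 85 mm high; not part of the job. Origin: centre of its underside.
Not all that is in view belongs to the job. Leave any pink or red look-alike of the tray alone.

How it is judged:
By the outcome, as a careful person would: the job done as asked, in the order asked, and still so for the second after the job is handed in, with the robot touching nothing.
Of tin1, tin2, tin3, tin4, tin5, tin6 only 4 to 6 are there at a start; the rules pass over those that are not, and their reading is None.
Of pastille1, pastille2, pastille3, pastille4 only 2 to 4 are there at a start; the rules pass over those that are not, and their reading is None.
At some moment in a run one of tin1, tin2, tin3, tin4, tin5, tin6 may be knocked a few centimetres aside while the robot is not near it.
Once in a run the grip may slacken for a moment while it holds something.
It also fails if it takes over 210 s, if anything falls off the work surface, if the arm or the gripper's body presses on something with over 40 N, if the wrist force passes 120 N, or if a joint passes its speed limit or range.

### The arm

A 7-joint arm with a two-finger parallel gripper is mounted at the origin on the work surface. World frame = base frame: x ahead of the robot, y to its left, z up, the work surface at z = 0. Lengths are in m, angles in rad, forces in N, time in s.
With the tool pointing down it reaches from about 0.4 to 0.85 m from the base axis. Payload 4.5 kg.
Tool frame: the origin (TCP) lies midway between the tips of the shut fingers; the grasp point (between the pads) lies 19 mm behind it; z points along the fingers, y is the line along which they close (so a half turn about z gives the same grasp; the last joint's range is limited). The gripper opens to 88 mm and grips with 3 to 60 N. Pads are 18 mm wide; open, the fingers measure 123 mm over their backs; the gripper's body (75 mm by 187 mm) begins 45 mm behind the grasp point.
Start: joints at [-1.213, 0.689, -0.195, 1.565, 0.157, 0.902, -0.215], TCP at [0.199, 0.593, 0.239] pointing down, gripper open.
Joint ranges: [-3.01, 3.01], [-0.46, 2.08], [-1.47, 1.51], [0.13, 2.56], [-1, 4.14], [0.04, 2.09], [-2.66, 2.66]. Speed limits (rad/s): [2.57, 2.57, 3.14, 3.14, 3.14, 3.14, 3.14].

### API

Orientations are given as a unit quaternion [x, y, z, w].
In Python, from plant import sensors, eyes, finish_job gives the robot as it stands.
- The arm moves only by the tool send_rows, never from a script. Its argument "rows" is text: rows parted by semicolons, each of 4 numbers parted by spaces: the shift along the tool's x, y, z normalised to -1 to 1, where 1 is 30 cm, then the turn about the tool's z normalised to -1 to 1, where 1 is 2 pi rad. A call has 1 to 10 rows; each row is the pose to reach, as a shift and turn from the pose commanded when the call began, along the tool's axes at that moment, turning the shorter way round; what a row does not reach only later rows make up. A row lasts 1/12 s, in which the tool goes at most 41.7 mm and 7.16 degrees, less where a joint would pass 70% of its speed; a pose out of reach is approached as far as the arm can. A call with a number of a shift or a turn outside -1 to 1 is refused whole. A call with a gripper value outside its range is refused whole. "jaw" is the closure, from -1 (fully open) to 1 (shut), set as the call begins (left out, the last holds). The fingers move at their own pace and stop on an object; "force" is the grip in N (left out, the last holds). Time passes only in rows, so rows that repeat a pose let the fingers close. It gives the time, the measured TCP pose, the force, the opening and the grip force at its end, in the units of the state.
- sensors.get_state(): the state, without advancing time (a new reading comes with each control period).
- eyes.snapshot(name): name is "scene" or "top" or "wrist"; returns (picture, depth): 480x640x3 uint8, red, green, blue; 480x640 float32, m along the optical axis (not along the pixel's ray), 0 where there is no reading.
- eyes.calibration(name): a dict with "fov_y" (degrees; the focal length in pixels is half the picture's height over the tangent of half this angle, whatever the lens; pixels are square), "cx", "cy" (the principal point, pixels), "world_from_camera" (4x4, takes a point from camera to world coordinates). Camera axes: x right, y down, z forward; pixel columns grow to the right and rows downward; lengths in m; the calibration is good to about 2 mm. A picture is of the moment at which its call begins: read the wrist's pose just before it. calibration takes no time and is no camera call; for the wrist camera it gives the pose at the moment of the call.
- finish_job(): hands the job in; it is judged then, once.
The state is a dict: "clock": time; "q": joint angles; "qd": joint speeds; "joint_torque": joint torques, N m; "tool_pos": TCP position; "eef_rot": TCP orientation; "contact_force": force on the tool from outside, world axes, zero at the start; "moment": the same for the moment, N m; "opening": opening from 0.0 (shut) to 1.0 (fully open); "finger_force": force on a finger pad.
Only numpy, scipy, OpenCV 4.12 (cv2) and the standard library are available. Lean on these libraries where they do the work, as an engineer would, in place of code of your own. Each camera call takes 0.05 s, during which the arm holds its last target. There are 200 camera calls.

## Working session

There is one attempt and no reset: what is moved stays moved. The work goes in short steps, Python scripts to look and compute and a tool call to move; the robot and the scene stay as the last step left them, time stands still between calls to the robot, and variables do not carry over. Pictures are saved under pics/ and viewed, at most 14 in all, crops included, and the job is handed in when it is done.

Besides the shell and the picture viewer there is one more tool, called after "Emit:" as a command line: name --argument value ..., lists and objects as JSON in quotes. send_rows: Moves the arm, as the interface text tells. Scaled input: -1 to 1 covers 30 cm each way for a shift and 2 pi rad each way for a turn. Its arguments: {"type":"object","properties":{"rows":{"type":"string"},"jaw":{"type":"number"},"force":{"type":"number"}},"required":["rows"]}

```bash
mkdir -p pics; cat > h.py <<'E'
import numpy as np,cv2
from plant import sensors,eyes,finish_job
from scipy.spatial.transform import Rotation as R
def cam(n):
    c=eyes.calibration(n);im,d=eyes.snapshot(n)
    f=240/np.tan(np.radians(c['fov_y'])/2)
    v,u=np.mgrid[:480,:640]
    p=np.stack([(u-c['cx'])/f*d,(v-c['cy'])/f*d,d],-1)
    T=np.array(c['world_from_camera']);w=p@T[:3,:3].T+T[:3,3]
    w[d==0]=np.nan
    return im,d,w,c
def save(n,im): cv2.imwrite('pics/'+n+'.png',im[:,:,::-1])
E
python3 - <<'E'
from h import *
s=sensors.get_state();print({k:np.round(v,3).tolist() for k,v in s.items()})
for n in('scene','top','wrist'):
    im,d,w,c=cam(n);save(n+'0',im);np.savez(n+'0.npz',im=im,w=w,d=d)
    print(n,c['fov_y'],c['cx'],c['cy'],np.round(c['world_from_camera'],3).tolist(),{k:v for k,v in c.items() if k not in('fov_y','cx','cy','world_from_camera')})
E
```

```text
{'clock': 0.0, 'q': [-1.213, 0.69, -0.195, 1.566, 0.157, 0.903, -0.215], 'qd': [0.0, 0.0, -0.0, -0.001, 0.001, 0.0, -0.001], 'joint_torque': [0.001, -52.757, -1.267, -15.343, -0.053, 0.007, 0.0], 'tool_pos': [0.199, 0.592, 0.238], 'eef_rot': [0.161, 0.987, -0.001, -0.0], 'contact_force': [0.623, -0.176, -0.376], 'moment': [-0.022, -0.01, -0.022], 'finger_force': 0.0, 'opening': 1.0}
scene 52.78170836948485 317.9755921829735 241.13844450103724 [[-0.361, 0.51, -0.781, 1.475], [0.933, 0.191, -0.306, 0.463], [-0.007, -0.838, -0.545, 0.745], [0.0, 0.0, 0.0, 1.0]] {}
top 50.53034093911 319.1243906621384 245.43247260019444 [[0.02, -0.974, 0.225, 0.245], [-1.0, -0.018, 0.007, 0.079], [-0.003, -0.225, -0.974, 1.208], [0.0, 0.0, 0.0, 1.0]] {}
wrist 59.43717867479491 317.1526667278826 239.12237936482308 [[0.318, 0.914, 0.25, 0.135], [0.948, -0.307, -0.085, 0.612], [-0.001, 0.264, -0.964, 0.384], [0.0, 0.0, 0.0, 1.0]] {}
```

View pics/top0.png

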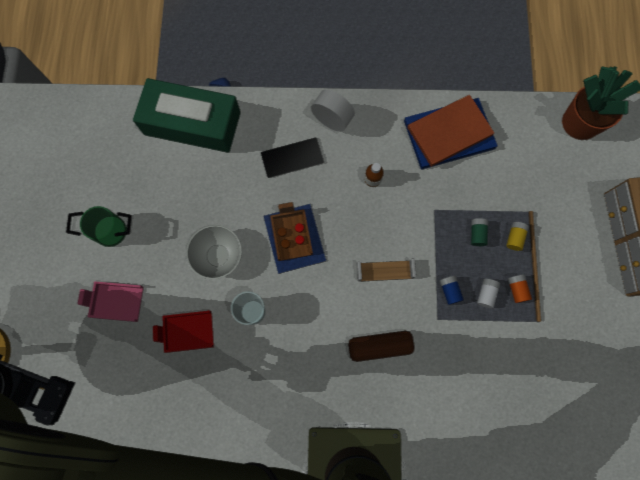

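View pics/scene0.png

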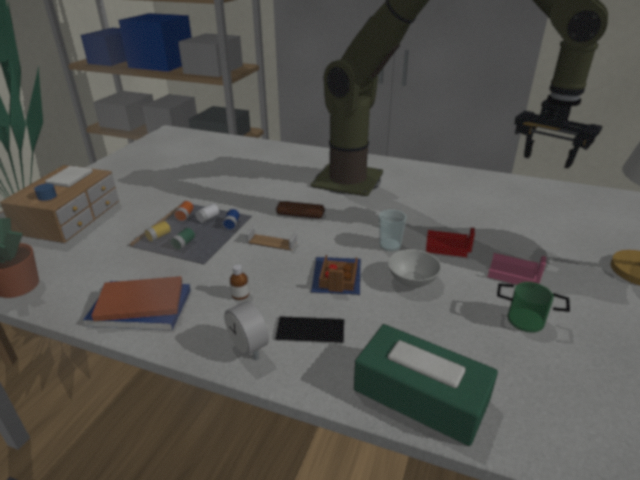

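```bash
python3 - <<'E'
from h import *
z=np.load('top0.npz');im=z['im'];w=z['w']
a=cv2.resize(im[190:290,180:340],None,fx=5,fy=5,interpolation=cv2.INTER_CUBIC)
b=cv2.resize(im[200:330,345:545],None,fx=4,fy=4,interpolation=cv2.INTER_CUBIC)
a=np.clip(a*1.6,0,255);b=np.clip(b*1.6,0,255)
save('crop_tray',a);save('crop_tins',b[:600])
for n,(u,v) in dict(bowl=(214,252),traymid=(292,236),handle=(287,209),mat1=(268,240),rack=(387,270),medicine=(375,172),tumb=(247,308)).items(): print(n,w[v,u].round(3))
for (u0,u1,v0,v1) in [(180,250,220,285)]:
    q=w[v0:v1,u0:u1];m=(q[...,2]>.043)&(q[...,2]<.06);p=q[m];(c,r)=cv2.minEnclosingCircle(p[:,:2].astype(np.float32));print('bowl',c,r,p[:,2].max())
E
```

```text
bowl [0.502 0.342 0.005]
traymid [0.543 0.154 0.011]
handle [0.598 0.165 0.055]
mat1 [ 0.535  0.214 -0.001]
rack [ 0.465 -0.076  0.008]
medicine [ 0.688 -0.041  0.073]
tumb [0.368 0.255 0.006]
bowl (0.4937173128128052, 0.33295387029647827) 0.06520769745111465 0.05605838201287039[ WARN:0@0.711] global loadsave.cpp:1063 imwrite_ Unsupported depth image for selected encoder is fallbacked to CV_8U.
```

View pics/crop_tray.png

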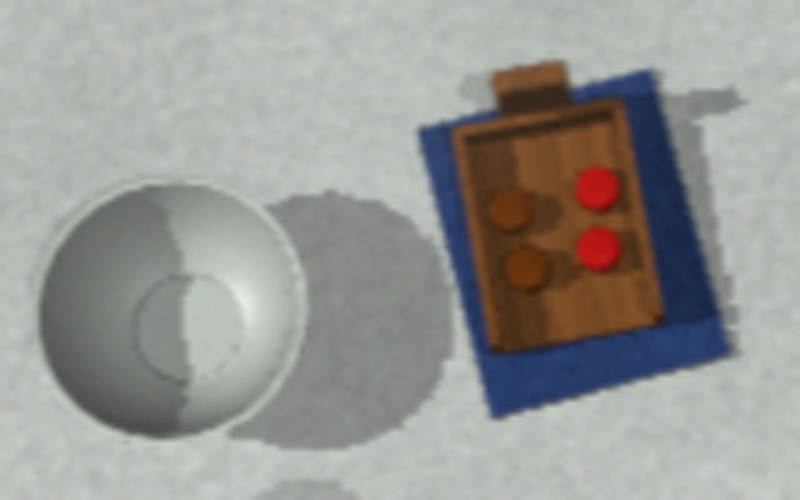

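View pics/crop_tins.png

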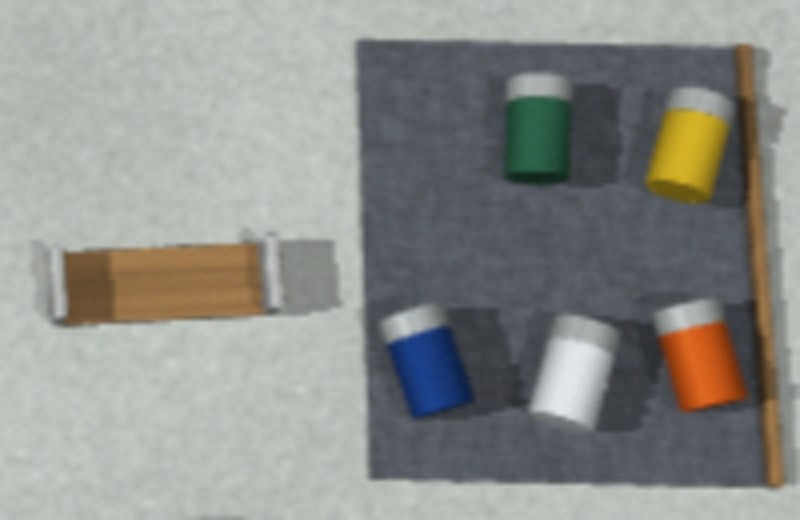

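```bash
python3 - <<'E'
from h import *
z=np.load('top0.npz');im=z['im'];w=z['w'];hsv=cv2.cvtColor(im,cv2.COLOR_RGB2HSV)
def rect(p,n):
    print(n,len(p),[np.round(a,4) for a in cv2.minAreaRect((p[:,:2]*1000).astype(np.float32))],'zmed',np.nanmedian(p[:,2]).round(4))
q=w[195:275,260:330];h=hsv[195:275,260:330]
m=(h[...,0]>105)&(h[...,0]<130)&(h[...,1]>120); rect(q[m],'mat')
br=~m&(q[...,2]>.02)&(q[...,2]<.034)&(np.hypot(q[...,0]-.494,q[...,1]-.333)>.075); rect(q[br],'traywalls')
hd=(q[...,2]>.058)&(q[...,2]<.075)&(q[...,1]<.23); rect(q[hd],'handletop'); print(q[hd].mean(0))
q=w[250:290,345:435];
rw=(q[...,2]>.026)&(q[...,2]<.04); rect(q[rw],'rackwalls')
for s in (q[rw&(q[...,1]>-.08)],q[rw&(q[...,1]<-.08)]): rect(s,'wall')
q=w[205:325,430:550];h=hsv[205:325,430:550]
mt=(np.abs(q[...,2]-.003)<.004)
lab,n=None,0
hi=((q[...,2]>.022)).astype(np.uint8)
k,L,st,ct=cv2.connectedComponentsWithStats(hi)
for i in range(1,k):
    if st[i,4]<100: continue
    p=q[L==i]; rect(p,'tin'); print('  zmax',np.nanpercentile(p[:,2],95).round(4),'rgb',im[205:325,430:550][L==i].mean(0).round(), 'pca',np.round(np.degrees(np.arctan2(*(lambda v:(v[1],v[0]))(np.linalg.svd(p[:,:2]-p[:,:2].mean(0),full_matrices=False)[2][0]))),1), p.mean(0).round(4))
E
```

```text
mat 989 [array([540.2542, 149.5059]), array([147.0233, 115.1954]), np.float64(16.8998)] zmed 0.0041
traywalls 446 [array([545.9442, 155.7134]), array([113.1776,  83.9128]), np.float64(12.0099)] zmed 0.0253
handletop 81 [array([604.1763, 167.738 ]), array([11.9753, 34.8384]), np.float64(10.5023)] zmed 0.0658
[0.60355525 0.1675181  0.06549737]
rackwalls 130 [array([463.2547, -71.5966]), array([ 43.7878, 135.1229]), np.float64(3.7931)] zmed 0.031
wall 63 [array([459.0394,  -8.0462]), array([43.9949,  7.3192]), np.float64(1.2591)] zmed 0.0312
wall 67 [array([ 466.9452, -134.8227]), array([42.8221,  8.429 ]), np.float64(3.3497)] zmed 0.0301
tin 420 [array([ 558.1735, -295.6184]), array([38.8705, 61.9919]), np.float64(85.0593)] zmed 0.0372
  zmax 0.0426 rgb [38. 59. 50.] pca 177.2 [ 0.5575 -0.2935  0.0361]
tin 419 [array([ 551.0377, -385.8284]), array([36.2093, 62.6853]), np.float64(70.764)] zmed 0.0375
  zmax 0.0424 rgb [104.  91.  36.] pca 163.6 [ 0.5498 -0.3836  0.0361]
tin 420 [array([ 417.4894, -224.0422]), array([59.8368, 38.5966]), np.float64(17.7553)] zmed 0.0374
  zmax 0.0432 rgb [33. 48. 75.] pca -161.8 [ 0.4165 -0.2214  0.0366]
tin 431 [array([ 423.5917, -384.0804]), array([59.5456, 38.9189]), np.float64(13.0066)] zmed 0.0376
  zmax 0.0427 rgb [107.  60.  34.] pca -166.2 [ 0.4223 -0.3799  0.0363]
tin 438 [array([ 411.2306, -309.7448]), array([38.5557, 61.6204]), np.float64(73.2361)] zmed 0.0372
  zmax 0.0424 rgb [110. 113. 114.] pca 163.4 [ 0.4112 -0.3072  0.0361]
```

```bash
cat >> h.py <<'E'
def plan(x,y,z,yaw):
    """yaw = world angle (deg) of tool y axis (mod 180). z = TCP height. prints normalised row"""
    s=sensors.get_state();r=R.from_quat(s['eef_rot']);p=np.array(s['tool_pos'])
    d=r.inv().apply(np.array([x,y,z])-p)
    ty=r.apply([0,1,0]);cur=np.degrees(np.arctan2(ty[1],ty[0]))
    t=(yaw-cur+90)%180-90
    print('t%.2f pos %s yaw %.2f q7 %.2f F %s fin %.1f open %.3f'%(s['clock'],p.round(4),cur,s['q'][6],np.round(s['contact_force'],1),s['finger_force'],s['opening']))
    print('  row %.4f %.4f %.4f %.4f   rows~%.1f'%(*(d/.3),-t/360,np.linalg.norm(d)/.0417), 'tilt',r.apply([0,0,1]).round(3))
E
python3 -c "
from h import *
plan(.604,.1675,.15,101.5);plan(.40,.38,.2,101.5)"
```

```text
t0.15 pos [0.1987 0.5921 0.2381] yaw 71.45 q7 -0.22 F [0.5 0.4 0.4] fin 0.0 open 1.000
  row -1.7309 -0.9117 0.2950 -0.0835   rows~14.2 tilt [-0.    -0.001 -1.   ]
t0.15 pos [0.1987 0.5921 0.2381] yaw 71.45 q7 -0.22 F [0.5 0.4 0.4] fin 0.0 open 1.000
  row -0.8610 -0.4567 0.1277 -0.0835   rows~7.1 tilt [-0.    -0.001 -1.   ]
```

Emit:
send_rows --rows "-0.86 -0.457 0.128 -0.0835;-0.86 -0.457 0.128 -0.0835;-0.86 -0.457 0.128 -0.0835;-0.86 -0.457 0.128 -0.0835;-0.86 -0.457 0.128 -0.0835;-0.86 -0.457 0.128 -0.0835;-0.86 -0.457 0.128 -0.0835;-0.86 -0.457 0.128 -0.0835" --jaw -1 --force 60

```text
clock: 0.82
tool_pos: [0.4067, 0.3709, 0.1986]
eef_rot: [-0.094, 0.996, -0.005, 0.001]
contact_force: [-1.0, -0.9, 0.3]
opening: 1.003
finger_force: 0.0
```

```bash
python3 -c "
from h import *
plan(.604,.1675,.15,101.5)"
```

```text
t0.82 pos [0.4067 0.3709 0.1986] yaw 100.75 q7 0.60 F [-1.  -0.9  0.3] fin 0.0 open 1.003
  row -0.5196 -0.7871 0.1696 -0.0021   rows~6.9 tilt [ 0.002 -0.009 -1.   ]
```

Emit:
send_rows --rows "-0.52 -0.787 0.17 -0.002;-0.52 -0.787 0.17 -0.002;-0.52 -0.787 0.17 -0.002;-0.52 -0.787 0.17 -0.002;-0.52 -0.787 0.17 -0.002;-0.52 -0.787 0.17 -0.002;-0.52 -0.787 0.17 -0.002;-0.52 -0.787 0.17 -0.002;-0.52 -0.787 0.17 -0.002"

```text
clock: 1.57
tool_pos: [0.601, 0.177, 0.1482]
eef_rot: [-0.104, 0.995, -0.001, -0.0]
contact_force: [-0.4, 0.8, 0.9]
opening: 1.003
finger_force: 0.0
```

```bash
python3 -c "
from h import *
im,d,w,c=cam('wrist');save('wrist1',im);np.savez('wrist1.npz',im=im,w=w)
plan(.604,.1675,.035,101.5)
m=(w[...,2]>.058)&(w[...,2]<.072);p=w[m]
print(len(p),[np.round(a,2) for a in cv2.minAreaRect((p[:,:2]*1000).astype(np.float32))],p[:,2].mean())
m=(w[...,2]>.02)&(w[...,2]<.032);p=w[m&(abs(w[...,0]-.56)<.1)&(abs(w[...,1]-.155)<.075)]
print(len(p),[np.round(a,2) for a in cv2.minAreaRect((p[:,:2]*1000).astype(np.float32))],p[:,2].mean())
"
```

```text
t1.62 pos [0.5996 0.1799 0.1487] yaw 102.13 q7 1.05 F [-0.4  1.1  1.2] fin 0.0 open 0.997
  row -0.0060 -0.0436 0.3791 0.0017   rows~2.7 tilt [-0.001  0.    -1.   ]
1351 [array([604.4 , 166.17]), array([12.02, 35.64]), np.float64(11.19)] 0.06526977778091395
7770 [array([546.37, 153.89]), array([112.26,  84.35]), np.float64(11.74)] 0.024506965250805184
```

View pics/wrist1.png

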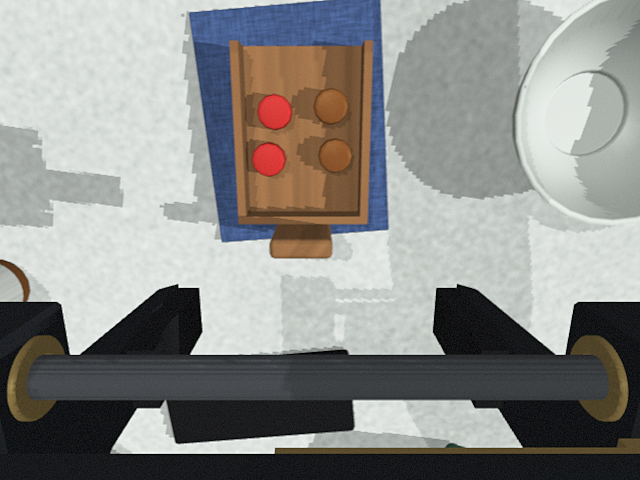

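Emit:
send_rows --rows "-0.006 -0.046 0.2 0.0017;-0.006 -0.046 0.2 0.0017;-0.006 -0.046 0.2 0.0017;-0.006 -0.046 0.2 0.0017"

```text
clock: 1.95
tool_pos: [0.603, 0.1689, 0.0891]
eef_rot: [-0.102, 0.995, 0.0, -0.001]
contact_force: [0.4, 0.2, 0.5]
opening: 1.001
finger_force: 0.0
```

```bash
python3 -c "
from h import *
plan(.6042,.1668,.035,101.5)"
```

```text
t1.95 pos [0.603  0.1689 0.0891] yaw 101.76 q7 1.03 F [0.4 0.2 0.5] fin 0.0 open 1.001
  row -0.0030 -0.0078 0.1802 0.0007   rows~1.3 tilt [-0.002  0.    -1.   ]
```

Emit:
send_rows --rows "-0.003 -0.008 0.14 0.0007;-0.003 -0.008 0.18 0.0007;-0.003 -0.008 0.18 0.0007;-0.003 -0.008 0.18 0.0007"

```text
clock: 2.28
tool_pos: [0.6056, 0.1662, 0.0362]
eef_rot: [-0.1, 0.995, 0.0, -0.0]
contact_force: [0.6, -0.4, 0.8]
opening: 0.997
finger_force: 0.0
```

```bash
python3 -c "
from h import *
plan(.6042,.1668,.035,101.5)"
```

```text
t2.28 pos [0.6056 0.1662 0.0362] yaw 101.44 q7 1.00 F [ 0.6 -0.4  0.8] fin 0.0 open 0.997
  row 0.0040 0.0029 0.0040 -0.0002   rows~0.0 tilt [-0.     0.001 -1.   ]
```

Emit:
send_rows --rows "0.003 0.002 0.003 0;0.003 0.002 0.003 0;0.003 0.002 0.003 0;0.003 0.002 0.003 0;0.003 0.002 0.003 0;0.003 0.002 0.003 0;0.003 0.002 0.003 0;0.003 0.002 0.003 0" --jaw 1 --force 60

```text
clock: 2.95
tool_pos: [0.6049, 0.1656, 0.0345]
eef_rot: [-0.099, 0.995, 0.0, 0.0]
contact_force: [0.8, 0.6, 0.3]
opening: 0.42
finger_force: 0.4
```

Emit:
send_rows --rows "0 0 -0.01 0;0 0 -0.02 0;0 0 -0.027 0;0 0 -0.027 0"

```text
clock: 3.28
tool_pos: [0.605, 0.1654, 0.0429]
eef_rot: [-0.099, 0.995, 0.0, 0.0]
contact_force: [0.4, -0.1, -3.0]
opening: 0.399
finger_force: 60.0
```

```bash
python3 -c "
from h import *
im,d,w,c=cam('scene');plan(.6042,.1668,.035,101.5)
print(np.round(sensors.get_state()['moment'],3))
a=cv2.resize(im[240:310,290:460],None,fx=4.7,fy=4.7,interpolation=cv2.INTER_CUBIC);save('tray2',np.clip(a*1.6,0,255).astype('uint8'))"
```

```text
t3.33 pos [0.605  0.1653 0.0428] yaw 101.36 q7 1.00 F [-0.1  0.5 -3.3] fin 60.0 open 0.401
  row 0.0017 0.0054 0.0259 -0.0004   rows~0.2 tilt [ 0.  0. -1.]
[ 0.057 -0.11  -0.04 ]
```

View pics/tray2.png

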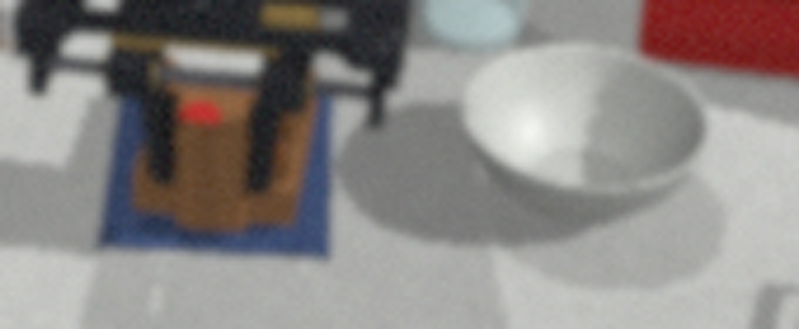

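```bash
python3 -c "
from h import *
plan(.562,.347,.173,101.5)
z=np.load('wrist1.npz');w=z['w'];m=(w[...,2]>.045)&(w[...,2]<.056)&(w[...,1]>.24)&(w[...,0]<.6);p=w[m][:,:2]
A=np.c_[p*2,np.ones(len(p))];x=np.linalg.lstsq(A,(p**2).sum(1),rcond=None)[0];print(x[:2],np.sqrt(x[2]+x[0]**2+x[1]**2),len(p))"
```

```text
t3.33 pos [0.605  0.1653 0.0428] yaw 101.36 q7 1.00 F [-0.1  0.5 -3.3] fin 60.0 open 0.401
  row 0.0211 0.6220 -0.4341 -0.0004   rows~5.5 tilt [ 0.  0. -1.]
[0.49454622 0.32923963] 0.060807801988249394 2825
```

Emit:
send_rows --rows "0 0 -0.03 0;0 0 -0.08 0;0 0.02 -0.14 0;0.002 0.06 -0.21 0;0.005 0.12 -0.28 0;0.008 0.19 -0.34 0;0.01 0.26 -0.39 0;0.012 0.33 -0.42 0;0.015 0.4 -0.434 0;0.017 0.46 -0.434 0"

```text
clock: 4.17
tool_pos: [0.5725, 0.3019, 0.1749]
eef_rot: [-0.099, 0.995, 0.001, 0.001]
contact_force: [-0.1, 0.2, -2.6]
opening: 0.402
finger_force: 60.0
```

Emit:
send_rows --rows "0.002 0.06 0 0;0.004 0.105 0 0;0.004 0.14 0 0;0.004 0.157 0 0;0.004 0.162 0 0;0.004 0.162 0 0;0.004 0.162 0 0"

```text
clock: 4.75
tool_pos: [0.5625, 0.3456, 0.1725]
eef_rot: [-0.098, 0.995, -0.001, -0.0]
contact_force: [0.2, 0.9, -2.9]
opening: 0.403
finger_force: 60.0
```

```bash
python3 -c "
from h import *
im,d,w,c=cam('scene');plan(.562,.347,.173,101.5)
print(np.round(sensors.get_state()['moment'],3))
a=cv2.resize(im[190:310,330:490],None,fx=4.5,fy=4.5,interpolation=cv2.INTER_CUBIC);save('tray3',np.clip(a*1.6,0,255).astype('uint8'))"
```

```text
t4.80 pos [0.5625 0.3455 0.1725] yaw 101.27 q7 0.84 F [ 0.2  0.1 -2.7] fin 60.0 open 0.402
  row 0.0007 0.0053 -0.0015 -0.0006   rows~0.0 tilt [ 0.    -0.001 -1.   ]
[ 0.046 -0.136 -0.014]
```

View pics/tray3.png

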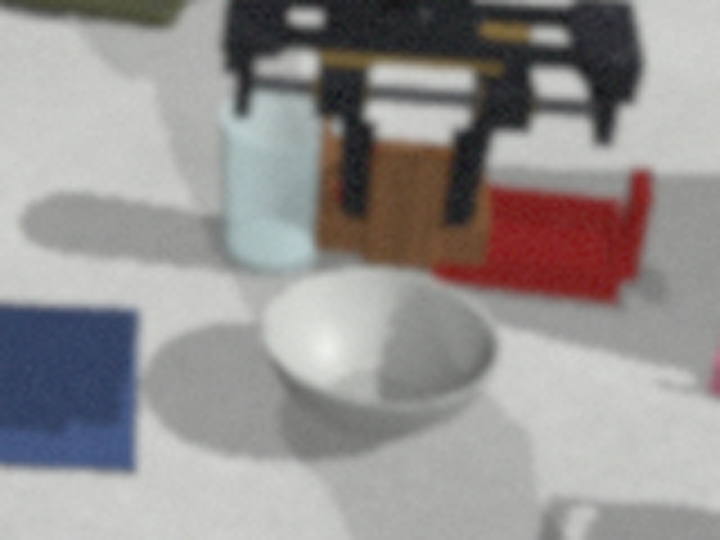

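Emit:
send_rows --rows "0 0 0 0" --force 16

```text
clock: 4.88
tool_pos: [0.5625, 0.3458, 0.1726]
eef_rot: [-0.098, 0.995, -0.0, 0.0]
contact_force: [0.5, 0.3, -3.4]
opening: 0.405
finger_force: 16.0
```

Emit:
send_rows --rows "0 0 0 0" --force 10

```text
clock: 4.97
tool_pos: [0.5622, 0.3462, 0.1727]
eef_rot: [-0.098, 0.995, -0.0, -0.0]
contact_force: [0.1, 0.7, -2.6]
opening: 0.409
finger_force: 10.0
```

```bash
python3 -c "
from h import *
plan(.562,.347,.173,101.5)
print(np.round(sensors.get_state()['moment'],3))"
```

```text
t4.97 pos [0.5622 0.3462 0.1727] yaw 101.30 q7 0.84 F [ 0.1  0.7 -2.6] fin 10.0 open 0.409
  row 0.0001 0.0028 -0.0010 -0.0006   rows~0.0 tilt [-0.    -0.001 -1.   ]
[ 0.034  0.037 -0.056]
```

```bash
python3 -c "
from h import *
im,d,w,c=cam('scene');plan(.562,.347,.173,101.5)
print(np.round(sensors.get_state()['moment'],3))
a=cv2.resize(im[190:310,330:490],None,fx=4.5,fy=4.5,interpolation=cv2.INTER_CUBIC);save('tray4',np.clip(a*1.6,0,255).astype('uint8'))"
```

```text
t5.02 pos [0.562  0.3464 0.1727] yaw 101.32 q7 0.84 F [ 0.3  1.1 -2.8] fin 10.0 open 0.411
  row -0.0002 0.0019 -0.0010 -0.0005   rows~0.0 tilt [-0. -0. -1.]
[ 0.075 -0.029  0.02 ]
```

View pics/tray4.png

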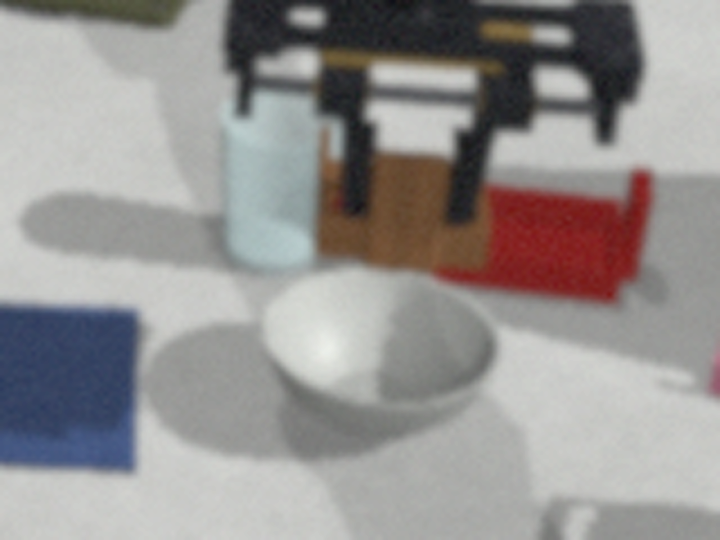

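Emit:
send_rows --rows "0 0 0 0" --force 10

```text
clock: 5.1
tool_pos: [0.562, 0.3467, 0.1727]
eef_rot: [-0.099, 0.995, -0.0, -0.0]
contact_force: [-0.5, -0.6, -3.7]
opening: 0.409
finger_force: 10.0
```

```bash
python3 -c "
from h import *
im,d,w,c=cam('scene');plan(.562,.347,.173,101.5)
print(np.round(sensors.get_state()['moment'],3))
m=w[190:310,330:490];b=(m[...,0]>.5)&(m[...,0]<.7)&(abs(m[...,1]-.346)<.04)&(m[...,2]>.08)&(im[190:310,330:490,0]>im[190:310,330:490,2]*1.5)
p=m[b];print(len(p),np.nanpercentile(p,[2,50,98],axis=0).round(4))
# plane slope: x vs z
k=np.polyfit(p[:,2],p[:,0],1);print('slope dx/dz',k[0])
im2,d2,w2,c2=cam('wrist');save('wrist4',im2);np.savez('wrist4.npz',im=im2,w=w2)"
```

```text
t5.15 pos [0.562  0.3468 0.1727] yaw 101.35 q7 0.84 F [ 0.5 -0.4 -2.8] fin 10.0 open 0.405
  row -0.0000 0.0005 -0.0010 -0.0004   rows~0.0 tilt [ 0. -0. -1.]
[ 0.096 -0.197 -0.009]
751 [[0.5414 0.3093 0.1474]
 [0.571  0.3488 0.1739]
 [0.5892 0.3838 0.2717]]
slope dx/dz -0.08100973918789571
```

View pics/wrist4.png

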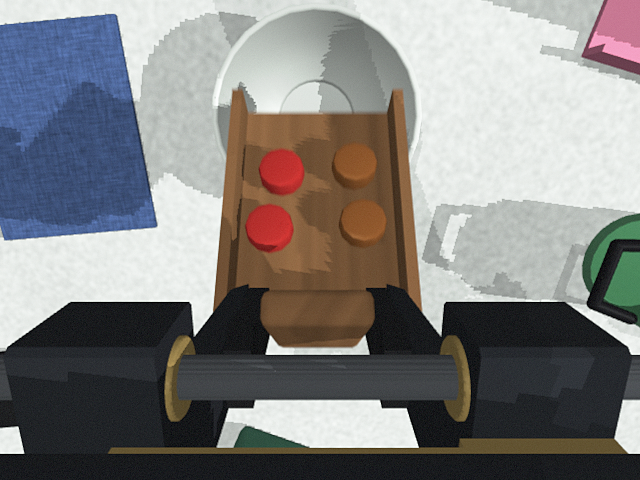

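```bash
cat >> h.py <<'E'
def trayfit(show=True):
    im,d,w,c=cam('wrist')
    s=sensors.get_state();r=R.from_quat(s['eef_rot']);p=np.array(s['tool_pos'])
    t=r.inv().apply((w-p).reshape(-1,3)).reshape(w.shape)   # tool frame
    h=cv2.cvtColor(im,cv2.COLOR_RGB2HSV)
    m=(h[...,0]<18)&(h[...,1]>70)&(im[...,0]<170)&(abs(t[...,1])<.034)&(t[...,0]<.2)&(t[...,0]>-.2)&(np.isfinite(t[...,0]))
    m[285:]=0
    q=t[m];k=None
    rng=np.random.default_rng(0);best=0
    for _ in range(300):
        a=q[rng.choice(len(q),2)];dx=a[1,0]-a[0,0]
        if abs(dx)<.02 and abs(a[1,2]-a[0,2])<.02: continue
        n=np.array([-(a[1,2]-a[0,2]),dx]);n/=np.linalg.norm(n)
        e=abs((q[:,[0,2]]-a[0,[0,2]])@n)<.0025
        if e.sum()>best: best=e.sum();g=q[e]
    u=np.linalg.svd(g[:,[0,2]]-g[:,[0,2]].mean(0),full_matrices=False)[2][0]
    if u[0]<0:u=-u
    print('floor tilt deg',np.degrees(np.arctan2(u[1],u[0])).round(1),'tool x range',np.percentile(g[:,0],[1,99]).round(4),'tool z range',np.percentile(g[:,2],[1,99]).round(4),len(g),'mom',np.round(s['moment'],3))
    return im
E
python3 -c "
from h import *
im=trayfit()"
```

```text
floor tilt deg 39.1 tool x range [-0.0034  0.067 ] tool z range [0.0341 0.0917] 15364 mom [ 0.072 -0.119  0.085]
```

Emit:
send_rows --rows "0 0 0 0;0 0 0 0" --force 8

```text
clock: 5.42
tool_pos: [0.5619, 0.3471, 0.1727]
eef_rot: [-0.099, 0.995, 0.0, -0.0]
contact_force: [0.7, 0.7, -3.3]
opening: 0.409
finger_force: 8.0
```

```bash
python3 -c "
from h import *
im=trayfit();save('wrist5',cv2.resize(im,(400,300)))"
```

```text
floor tilt deg 38.9 tool x range [-0.0032  0.066 ] tool z range [0.0342 0.0904] 18303 mom [ 0.091 -0.042 -0.008]
```

View pics/wrist5.png

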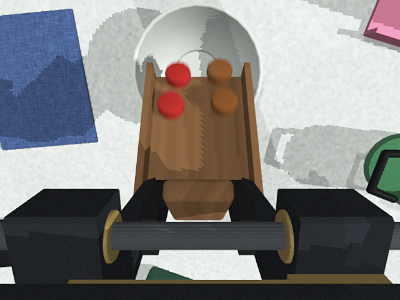

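Emit:
send_rows --rows "0 0 0 0;0 0 0 0;0 0 0 0;0 0 0 0;0 0 0 0" --force 8

```text
clock: 5.88
tool_pos: [0.5619, 0.3471, 0.1727]
eef_rot: [-0.099, 0.995, 0.0, -0.0]
contact_force: [0.1, -0.4, -3.1]
opening: 0.409
finger_force: 8.0
```

```bash
python3 -c "
from h import *
im=trayfit();save('wrist6',cv2.resize(im,(400,300)))"
```

```text
floor tilt deg 38.9 tool x range [-0.0032  0.0671] tool z range [0.0342 0.0909] 22035 mom [ 0.135 -0.059 -0.029]
```

View pics/wrist6.png

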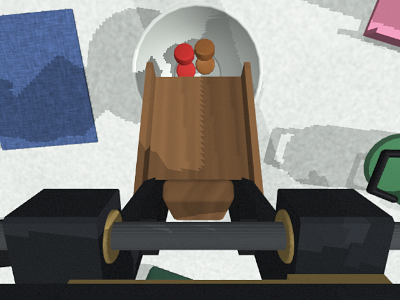

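Emit:
send_rows --rows "0 0 -0.03 0;0 0 -0.08 0;0 0 -0.1 0;0 0 -0.1 0" --force 40

```text
clock: 6.27
tool_pos: [0.563, 0.3481, 0.2051]
eef_rot: [-0.099, 0.995, 0.001, 0.002]
contact_force: [0.1, -0.3, -1.8]
opening: 0.403
finger_force: 40.0
```

```bash
python3 - <<'E'
from h import *
for n in('top','scene'):
    im,d,w,c=cam(n);h=cv2.cvtColor(im,cv2.COLOR_RGB2HSV)
    m=(h[...,0]>105)&(h[...,0]<130)&(h[...,1]>110)&(abs(w[...,0]-.545)<.13)&(abs(w[...,1]-.15)<.11)&(w[...,2]<.015)
    m=cv2.morphologyEx(m.astype('uint8'),cv2.MORPH_OPEN,np.ones((3,3)))>0
    p=w[m];print(n,m.sum(),[np.round(a,2) for a in cv2.minAreaRect((p[:,:2]*1000).astype(np.float32))],p.mean(0).round(4), p[:,2].mean())
np.savez('t.npz',m=m)
trayfit();plan(.6,.16,.2,104)
E
```

```text
top 0 [array([0., 0.]), array([0., 0.]), np.float64(0.0)] [nan nan nan] nan
scene 1151 [array([543.89, 146.78]), array([141.07, 109.03]), np.float64(16.3)] [0.5455 0.1485 0.0048] 0.004786181803182504
floor tilt deg 38.9 tool x range [-0.0035  0.0666] tool z range [0.0337 0.0904] 22038 mom [ 0.038 -0.046  0.013]
t6.42 pos [0.5617 0.3468 0.2024] yaw 101.36 q7 0.86 F [-0.1 -0.4 -3.4] fin 40.0 open 0.401
  row -0.0025 -0.6357 0.0083 -0.0073   rows~4.6 tilt [-0. -0. -1.]<stdin>:6: RuntimeWarning: Mean of empty slice.
  ret = um.true_divide(
  ret = ret.dtype.type(ret / rcount)
```

```bash
python3 -c "
from h import *
plan(.551,.151,.16,106.5)"
```

```text
t6.42 pos [0.5617 0.3468 0.2024] yaw 101.36 q7 0.86 F [-0.1 -0.4 -3.4] fin 40.0 open 0.401
  row 0.1634 -0.6329 0.1417 -0.0143   rows~4.8 tilt [-0. -0. -1.]
```

Emit:
send_rows --rows "0.01 -0.05 0 -0.001;0.03 -0.13 0.01 -0.003;0.06 -0.23 0.03 -0.006;0.09 -0.34 0.06 -0.009;0.12 -0.45 0.09 -0.012;0.145 -0.55 0.12 -0.014;0.16 -0.61 0.137 -0.0143;0.163 -0.633 0.142 -0.0143;0.163 -0.633 0.142 -0.0143;0.163 -0.633 0.142 -0.0143"

```text
clock: 7.25
tool_pos: [0.5517, 0.153, 0.1603]
eef_rot: [-0.144, 0.99, 0.001, 0.0]
contact_force: [0.3, 0.7, -2.6]
opening: 0.404
finger_force: 40.0
```

```bash
python3 - <<'E'
from h import *
im=trayfit();plan(.551,.151,.105,106.5)
im,d,w,c=cam('wrist');h=cv2.cvtColor(im,cv2.COLOR_RGB2HSV)
save('wrist7',im)
m=(h[...,0]>100)&(h[...,0]<130)&(h[...,1]>80)&(abs(w[...,0]-.545)<.13)&(abs(w[...,1]-.15)<.11)&(w[...,2]<.015)
m=cv2.morphologyEx(m.astype('uint8'),cv2.MORPH_OPEN,np.ones((3,3)))>0
p=w[m];print(m.sum(),[np.round(a,2) for a in cv2.minAreaRect((p[:,:2]*1000).astype(np.float32))],p[:,2].mean())
im,d,w,c=cam('top');h=cv2.cvtColor(im,cv2.COLOR_RGB2HSV)
m=(h[...,0]>105)&(h[...,0]<130)&(h[...,1]>110)&(abs(w[...,0]-.545)<.13)&(abs(w[...,1]-.15)<.11)&(w[...,2]<.015)
print(m.sum());p=w[m]
if len(p):print([np.round(a,2) for a in cv2.minAreaRect((p[:,:2]*1000).astype(np.float32))])
E
```

```text
floor tilt deg 38.8 tool x range [-0.0027  0.0676] tool z range [0.0344 0.0911] 22044 mom [ 0.077 -0.056 -0.005]
t7.30 pos [0.5517 0.1541 0.1606] yaw 106.63 q7 1.09 F [ 0.   0.5 -2.5] fin 40.0 open 0.403
  row 0.0056 -0.0096 0.1852 0.0004   rows~1.3 tilt [ 0.001  0.003 -1.   ]
4186 [array([480.4 , 128.92]), array([ 22.47, 119.01]), np.float64(16.74)] 0.004188502158749015
852
[array([526.55, 145.26]), array([118.42, 117.41]), np.float64(16.47)]
```

View pics/wrist7.png

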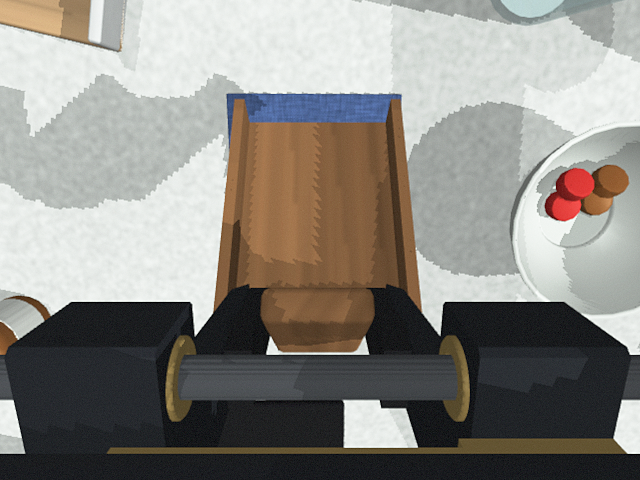

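Emit:
send_rows --rows "0.005 -0.009 0.08 0;0.005 -0.009 0.15 0;0.005 -0.009 0.185 0;0.005 -0.009 0.19 0;0.005 -0.009 0.19 0;0.005 -0.009 0.19 0"

```text
clock: 7.9
tool_pos: [0.5513, 0.1493, 0.1039]
eef_rot: [-0.144, 0.99, 0.0, 0.001]
contact_force: [0.4, 0.3, -1.9]
opening: 0.403
finger_force: 40.0
```

```bash
python3 -c "
from h import *
plan(.5512,.1514,.100,106.6)"
```

```text
t7.90 pos [0.5513 0.1493 0.1039] yaw 106.56 q7 1.05 F [ 0.4  0.3 -1.9] fin 40.0 open 0.403
  row -0.0016 0.0067 0.0131 -0.0001   rows~0.1 tilt [ 0.001  0.001 -1.   ]
```

Emit:
send_rows --rows "-0.0016 0.0067 0.01 0;-0.0016 0.0067 0.0147 0;-0.015 0.0067 0.024 0;-0.0363 0.0067 0.0377 0;-0.0363 0.0067 0.0377 0" --force 10

```text
clock: 8.32
tool_pos: [0.5623, 0.1541, 0.0916]
eef_rot: [-0.143, 0.99, 0.001, 0.001]
contact_force: [2.2, 1.0, 1.3]
opening: 0.408
finger_force: 10.0
```

```bash
python3 -c "
from h import *
trayfit();plan(.5512,.1514,.100,106.6)"
```

```text
floor tilt deg 32.4 tool x range [-0.0023  0.0774] tool z range [0.0319 0.0827] 23888 mom [ 0.238 -0.333  0.072]
t8.37 pos [0.562  0.154  0.0918] yaw 106.49 q7 1.05 F [1.6 2.2 1. ] fin 10.0 open 0.403
  row 0.0370 0.0019 -0.0273 -0.0003   rows~0.3 tilt [ 0.002  0.001 -1.   ]
```

Emit:
send_rows --rows "-0.015 0 0.0115 0;-0.0304 0 0.023 0;-0.0445 0 0.036 0;-0.0584 0 0.049 0;-0.0715 0 0.063 0;-0.0844 0 0.077 0;-0.096 0 0.092 0;-0.1074 0 0.1073 0;-0.118 0 0.123 0;-0.118 0 0.123 0"

```text
clock: 9.2
tool_pos: [0.5947, 0.1632, 0.0537]
eef_rot: [-0.144, 0.99, -0.0, -0.0]
contact_force: [-0.5, 0.0, -0.5]
opening: 0.406
finger_force: 10.0
```

```bash
python3 -c "
from h import *
trayfit();plan(.600,.166,.035,106.6)"
```

```text
floor tilt deg 9.2 tool x range [0.0056 0.1079] tool z range [0.0274 0.0455] 16679 mom [ 0.023  0.048 -0.006]
t9.25 pos [0.5945 0.1632 0.0542] yaw 106.51 q7 1.06 F [-0.2 -0.  -1.2] fin 10.0 open 0.404
  row -0.0204 0.0038 0.0640 -0.0002   rows~0.5 tilt [-0.001 -0.    -1.   ]
```

Emit:
send_rows --rows "-0.008 0 0.015 0;-0.016 0 0.03 0;-0.023 0 0.045 0;-0.029 0 0.056 0;-0.031 0 0.06 0;-0.031 0 0.062 0;-0.031 0 0.062 0" --force 8

```text
clock: 9.83
tool_pos: [0.6035, 0.166, 0.0363]
eef_rot: [-0.144, 0.99, 0.0, 0.0]
contact_force: [-0.0, -0.3, -1.6]
opening: 0.406
finger_force: 8.0
```

```bash
python3 -c "
from h import *
trayfit();plan(.600,.166,.035,106.6)"
```

```text
floor tilt deg 0.2 tool x range [0.0114 0.1107] tool z range [0.0248 0.0286] 16723 mom [-0.007  0.072  0.   ]
t9.88 pos [0.6034 0.166  0.0363] yaw 106.52 q7 1.06 F [-0.9 -0.3 -1.6] fin 8.0 open 0.410
  row 0.0109 0.0032 0.0044 -0.0002   rows~0.1 tilt [ 0.  0. -1.]
```

Emit:
send_rows --rows "0 0 0 0;0 0 0 0;0 0 0 0;0 0 0 0" --jaw -0.2

```text
clock: 10.22
tool_pos: [0.6037, 0.1662, 0.0366]
eef_rot: [-0.144, 0.99, 0.0, 0.0]
contact_force: [-0.4, -0.0, 0.7]
opening: 0.605
finger_force: 0.0
```

```bash
cat > tray.py <<'E'
from h import *
im,d,w,c=cam('wrist')
m=(w[...,2]>.021)&(w[...,2]<.032)&(abs(w[...,0]-.55)<.1)&(abs(w[...,1]-.15)<.075)
m[300:]=0
p=w[m];print('walls',len(p),[np.round(a,2) for a in cv2.minAreaRect((p[:,:2]*1000).astype(np.float32))],p[:,2].mean())
f=(w[...,2]>.003)&(w[...,2]<.013);h=cv2.cvtColor(im,cv2.COLOR_RGB2HSV)
b=f&(h[...,0]<20)&(h[...,1]>90);p=w[b&(abs(w[...,1]-.15)<.05)];u=np.array([.9583,.2857]);s=p[:,:2]@u;O=np.array([.5416,.1485])
print('floor along u rel O: min',np.percentile(s-O@u,[0.3,1,50]).round(4),'z',np.median(p[:,2]))
bl=(h[...,0]>100)&(h[...,0]<130)&(h[...,1]>80)&(w[...,2]<.015)&(abs(w[...,0]-.55)<.15)&(abs(w[...,1]-.15)<.1);p=w[bl];print('mat min u',np.percentile(p[:,:2]@u-O@u,[.3,1]),'v range',np.percentile(p[:,:2]@[-u[1],u[0]]-O@[-u[1],u[0]],[.3,99.7]))
m=(w[...,2]>.058)&(w[...,2]<.075)&(abs(w[...,0]-.6)<.03)&(abs(w[...,1]-.165)<.03);p=w[m]
if len(p):print('handle',len(p),[np.round(a,2) for a in cv2.minAreaRect((p[:,:2]*1000).astype(np.float32))],p[:,2].mean())
plan(.6,.166,.09,106.6)
E
python3 tray.py
```

```text
walls 13541 [array([550.27, 148.98]), array([104.3 ,  84.79]), np.float64(16.5)] 0.026561972086531136
floor along u rel O: min [-0.0468 -0.0462 -0.0023] z 0.009190898781565648
mat min u [-0.0480026  -0.04735261] v range [-0.06099917  0.0581356 ]
handle 5613 [array([601.89, 167.19]), array([16.28, 62.93]), np.float64(17.02)] 0.06481473857742642
t10.27 pos [0.6037 0.1661 0.0365] yaw 106.51 q7 1.06 F [ 1.   0.3 -0.7] fin 0.0 open 0.599
  row 0.0117 0.0032 -0.1783 -0.0002   rows~1.3 tilt [ 0.001  0.    -1.   ]
```

Emit:
send_rows --rows "0 0 0 0;0 0 -0.05 0;0 0 -0.15 0;0 0 -0.25 0;0 0 -0.35 0;0 0 -0.4 0;0 0 -0.4 0;0 0 -0.4 0" --jaw -1

```text
clock: 10.93
tool_pos: [0.6038, 0.166, 0.157]
eef_rot: [-0.144, 0.99, 0.0, 0.001]
contact_force: [0.9, -0.6, -0.1]
opening: 0.999
finger_force: 0.0
```

```bash
python3 tray.py
```

```text
walls 4339 [array([546.35, 147.92]), array([112.87,  84.33]), np.float64(16.48)] 0.026818340947338374
floor along u rel O: min [-0.0519 -0.0513 -0.003 ] z 0.009202409735861006
mat min u [-0.07528338 -0.07496401] v range [-0.06073842  0.05797572]
handle 1259 [array([602.73, 164.8 ]), array([11.62, 35.53]), np.float64(16.06)] 0.06528865241164798
t10.98 pos [0.603  0.1656 0.1557] yaw 106.51 q7 1.14 F [ 0.1  0.6 -1.3] fin 0.0 open 0.996
  row 0.0090 0.0042 0.2191 -0.0002   rows~1.6 tilt [-0.001 -0.001 -1.   ]
```

```bash
python3 -c "
from h import *
plan(.53,-.10,.27,55);plan(.47,-.33,.3,3.6)"
```

```text
t10.98 pos [0.603  0.1656 0.1557] yaw 106.51 q7 1.14 F [ 0.1  0.6 -1.3] fin 0.0 open 0.996
  row 0.4853 -0.7798 -0.3802 0.1431   rows~7.2 tilt [-0.001 -0.001 -1.   ]
t10.98 pos [0.603  0.1656 0.1557] yaw 106.51 q7 1.14 F [ 0.1  0.6 -1.3] fin 0.0 open 0.996
  row 0.8950 -1.4580 -0.4796 -0.2141   rows~12.8 tilt [-0.001 -0.001 -1.   ]
```

Emit:
send_rows --rows "0 -0.05 -0.1 0.01;0.485 -0.78 -0.38 0.143;0.485 -0.78 -0.38 0.143;0.485 -0.78 -0.38 0.143;0.485 -0.78 -0.38 0.143;0.485 -0.78 -0.38 0.143;0.485 -0.78 -0.38 0.143;0.485 -0.78 -0.38 0.143;0.485 -0.78 -0.38 0.143;0.485 -0.78 -0.38 0.143"

```text
clock: 11.82
tool_pos: [0.5295, -0.1014, 0.2693]
eef_rot: [0.302, 0.953, -0.001, -0.001]
contact_force: [0.4, 0.8, -1.1]
opening: 0.999
finger_force: 0.0
```

```bash
python3 -c "
from h import *
plan(.47,-.33,.3,3.6)"
```

```text
t11.82 pos [ 0.5295 -0.1014  0.2693] yaw 54.87 q7 0.89 F [ 0.4  0.8 -1.1] fin 0.0 open 0.999
  row -0.2762 -0.7374 -0.1016 0.1424   rows~5.7 tilt [-0.002 -0.001 -1.   ]
```

Emit:
send_rows --rows "-0.276 -0.737 -0.1 0.1424;-0.276 -0.737 -0.1 0.1424;-0.276 -0.737 -0.1 0.1424;-0.276 -0.737 -0.1 0.1424;-0.276 -0.737 -0.1 0.1424;-0.276 -0.737 -0.1 0.1424;-0.276 -0.737 -0.1 0.1424;-0.276 -0.737 -0.1 0.1424;-0.276 -0.737 -0.1 0.1424;-0.276 -0.737 -0.1 0.1424"

```text
clock: 12.65
tool_pos: [0.4727, -0.3255, 0.2991]
eef_rot: [0.681, 0.733, 0.001, -0.001]
contact_force: [0.5, 1.1, -0.4]
opening: 1.0
finger_force: 0.0
```

```bash
cat > tins.py <<'E'
from h import *
import sys
def tins(n='wrist',rack=True):
    im,d,w,c=cam(n);h=cv2.cvtColor(im,cv2.COLOR_RGB2HSV)
    z=w[...,2];ok=np.isfinite(z)&(w[...,0]>.33)&(w[...,0]<.66)&(w[...,1]>-.44)
    if rack:
        m=ok&(z>.027)&(z<.036)&(abs(w[...,0]-.463)<.035)&(w[...,1]>-.15)&(w[...,1]<.01)&(h[...,1]<60)
        p=w[m];print('rack',m.sum(),[np.round(a,2) for a in cv2.minAreaRect((p[:,:2]*1000).astype(np.float32))])
        for s in(p[p[:,1]>-.07],p[p[:,1]<-.07]):
            if len(s)>20:print('  wall',[np.round(a,2) for a in cv2.minAreaRect((s[:,:2]*1000).astype(np.float32))],s[:,2].mean().round(4))
    m=(ok&(z>.025)&(z<.06)&(w[...,1]<-.165)).astype('uint8')
    m=cv2.morphologyEx(m,cv2.MORPH_OPEN,np.ones((3,3)))
    k,L,st,ct=cv2.connectedComponentsWithStats(m)
    for i in range(1,k):
        if st[i,4]<150: continue
        p=w[L==i];p=p[p[:,2]>np.percentile(p[:,2],97)-.012]
        (cx,cy),(a,b),an=cv2.minAreaRect((p[:,:2]*1000).astype(np.float32))
        ang=an if a>b else an+90
        ang=(ang+90)%180-90
        rgb=im[L==i];s=h[L==i][:,1]>110;col=rgb[s].mean(0).round() if s.mean()>.3 else 'white'
        print('tin c=(%.1f,%.1f) len %.1f wid %.1f ang %.1f top %.4f'%(cx,cy,max(a,b),min(a,b),ang,np.percentile(p[:,2],97)),col,'px',ct[i].round())
    return im
if __name__=='__main__':
    im=tins(*sys.argv[1:2]);save(sys.argv[2],im)
    plan(.47,-.33,.3,3.6)
E
python3 tins.py wrist wrist8;python3 tins.py top top8
```

```text
rack 0 [array([0., 0.]), array([0., 0.]), np.float64(0.0)]
tin c=(418.0,-227.1) len 60.1 wid 35.7 ang 17.0 top 0.0421 [ 44.  75. 131.] px [266.  85.]
tin c=(411.7,-312.8) len 60.1 wid 36.0 ang -17.8 top 0.0419 white px [255. 176.]
tin c=(558.8,-299.1) len 60.4 wid 35.7 ang -5.0 top 0.0421 white px [407. 174.]
tin c=(424.1,-386.7) len 60.1 wid 35.6 ang 12.5 top 0.0419 [199. 111.  58.] px [265. 249.]
tin c=(550.8,-389.7) len 60.4 wid 36.4 ang -17.5 top 0.0419 [205. 184.  79.] px [388. 260.]
t12.70 pos [ 0.4726 -0.3258  0.2994] yaw 4.17 q7 0.60 F [ 0.5 -0.4 -0.9] fin 0.0 open 1.002
  row -0.0134 -0.0098 -0.0020 0.0016   rows~0.1 tilt [-0.001  0.002 -1.   ]
rack 122 [array([463.27, -71.3 ]), array([ 43.54, 134.95]), np.float64(3.41)]
  wall [array([459.45,  -7.89]), array([43.4 ,  7.24]), np.float64(0.78)] 0.032
  wall [array([ 467.8 , -134.59]), array([42.03,  8.06]), np.float64(3.46)] 0.0315
tin c=(558.6,-295.8) len 62.4 wid 34.3 ang -6.0 top 0.0438 [23. 51. 38.] px [480. 231.]
tin c=(550.1,-386.1) len 61.3 wid 34.6 ang -17.6 top 0.0441 [108.  91.  21.] px [518. 235.]
tin c=(423.2,-382.3) len 59.7 wid 36.2 ang 13.5 top 0.0433 [111.  50.  16.] px [521. 288.]
tin c=(417.2,-224.0) len 59.3 wid 32.9 ang 17.3 top 0.0439 [15. 33. 69.] px [452. 290.]
tin c=(411.5,-309.4) len 61.4 wid 35.0 ang -18.8 top 0.0443 white px [489. 292.]
t12.75 pos [ 0.4725 -0.3262  0.2997] yaw 4.10 q7 0.60 F [-0.4  0.9 -0.1] fin 0.0 open 0.994
  row -0.0121 -0.0091 -0.0011 0.0014   rows~0.1 tilt [-0.001  0.002 -1.   ]
```

View pics/wrist8.png

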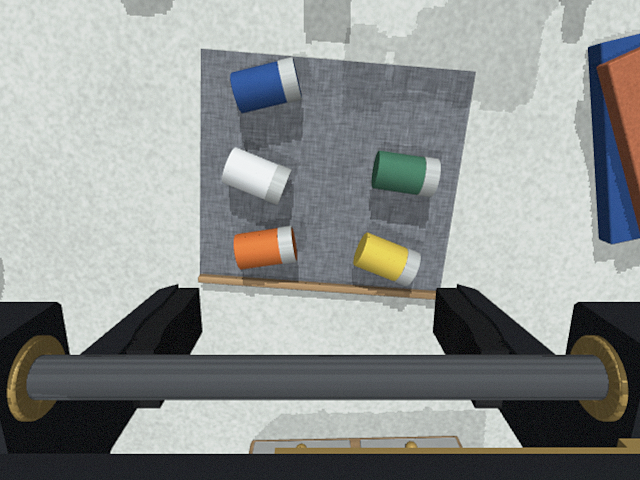

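```bash
python3 -c "
from h import *
plan(.464,-.16,.26,3.6)"
```

```text
t12.75 pos [ 0.4725 -0.3262  0.2997] yaw 4.10 q7 0.60 F [-0.4  0.9 -0.1] fin 0.0 open 0.994
  row 0.5543 0.0116 0.1332 0.0014   rows~4.1 tilt [-0.001  0.002 -1.   ]
```

Emit:
send_rows --rows "0.554 0.011 0.133 0.0014;0.554 0.011 0.133 0.0014;0.554 0.011 0.133 0.0014;0.554 0.011 0.133 0.0014;0.554 0.011 0.133 0.0014;0.554 0.011 0.133 0.0014;0.554 0.011 0.133 0.0014;0.554 0.011 0.133 0.0014"

```text
clock: 13.42
tool_pos: [0.4643, -0.1638, 0.2607]
eef_rot: [0.687, 0.727, -0.0, 0.001]
contact_force: [0.9, -0.7, 0.7]
opening: 1.002
finger_force: 0.0
```

```bash
python3 tins.py wrist wrist9;python3 -c "
from h import *
plan(.418,-.227,.12,17.0)"
```

```text
rack 1108 [array([464.25, -73.57]), array([ 43.72, 135.38]), np.float64(4.03)]
  wall [array([459.49, -10.43]), array([43.09,  8.75]), np.float64(4.0)] 0.0316
  wall [array([ 468.73, -137.03]), array([43.71,  8.13]), np.float64(3.76)] 0.0317
tin c=(418.3,-226.9) len 60.0 wid 36.7 ang 18.8 top 0.0419 [ 44.  76. 132.] px [263. 262.]
tin c=(411.8,-311.6) len 59.6 wid 34.1 ang -18.4 top 0.0416 white px [254. 340.]
tin c=(558.9,-298.6) len 60.4 wid 34.4 ang -3.8 top 0.0420 white px [403. 338.]
tin c=(424.4,-387.5) len 60.3 wid 33.2 ang 11.6 top 0.0418 [198. 110.  57.] px [264. 412.]
tin c=(550.8,-389.4) len 61.3 wid 34.5 ang -16.3 top 0.0418 [202. 180.  77.] px [389. 417.]
t13.47 pos [ 0.4642 -0.1641  0.2607] yaw 3.15 q7 0.30 F [0.8 0.2 0.2] fin 0.0 open 1.001
  row -0.5535 -0.0111 -0.1303 -0.0013   rows~4.1 tilt [ 0.001 -0.001 -1.   ]
t13.47 pos [ 0.4642 -0.1641  0.2607] yaw 3.15 q7 0.30 F [0.8 0.2 0.2] fin 0.0 open 1.001
  row -0.2005 -0.1659 0.4692 -0.0385   rows~3.9 tilt [ 0.001 -0.001 -1.   ]
```

Emit:
send_rows --rows "-0.2 -0.166 0.3 -0.04;-0.2 -0.166 0.55 -0.04;-0.2 -0.166 0.62 -0.04;-0.2 -0.166 0.65 -0.04;-0.2 -0.166 0.65 -0.04;-0.2 -0.166 0.65 -0.04;-0.2 -0.166 0.65 -0.04;-0.2 -0.166 0.65 -0.04;-0.2 -0.166 0.65 -0.04"

```text
clock: 14.22
tool_pos: [0.4198, -0.2255, 0.0677]
eef_rot: [0.59, 0.807, 0.001, 0.002]
contact_force: [-0.2, 0.2, 0.4]
opening: 0.996
finger_force: 0.0
```

```bash
python3 -c "
from h import *
plan(.4182,-.227,.008,17.8)"
```

```text
t14.22 pos [ 0.4198 -0.2255  0.0677] yaw 17.69 q7 0.58 F [-0.2  0.2  0.4] fin 0.0 open 0.996
  row -0.0027 -0.0074 0.1991 -0.0003   rows~1.4 tilt [ 0.005 -0.002 -1.   ]
```

Emit:
send_rows --rows "-0.003 -0.005 0.08 0;-0.003 -0.005 0.16 0;-0.003 -0.005 0.195 0;-0.003 -0.005 0.195 0;-0.003 -0.005 0.195 0"

```text
clock: 14.63
tool_pos: [0.4174, -0.2263, 0.0081]
eef_rot: [0.59, 0.807, 0.0, 0.001]
contact_force: [1.6, 1.0, 0.3]
opening: 0.999
finger_force: 0.0
```

```bash
python3 -c "
from h import *
plan(.4182,-.227,.008,17.8)"
```

```text
t14.63 pos [ 0.4174 -0.2263  0.0081] yaw 17.70 q7 0.56 F [1.6 1.  0.3] fin 0.0 open 0.999
  row -0.0031 0.0019 0.0004 -0.0003   rows~0.0 tilt [ 0.002 -0.    -1.   ]
```

Emit:
send_rows --rows "-0.003 0.002 0 0;-0.003 0.002 0 0;-0.003 0.002 0 0;-0.003 0.002 0 0;-0.003 0.002 0 0" --jaw 1 --force 30

```text
clock: 15.05
tool_pos: [0.4176, -0.2272, 0.0074]
eef_rot: [0.59, 0.807, 0.0, 0.0]
contact_force: [-0.6, -0.9, 6.0]
opening: 0.674
finger_force: 30.0
```

```bash
python3 -c "
from h import *
plan(.4615,-.0344,.09,3.9)"
```

```text
t15.05 pos [ 0.4176 -0.2272  0.0074] yaw 17.66 q7 0.56 F [-0.6 -0.9  6. ] fin 30.0 open 0.674
  row 0.5677 0.3346 -0.2755 0.0382   rows~5.1 tilt [ 0.001 -0.    -1.   ]
```

Emit:
send_rows --rows "0 0 -0.1 0;0.1 0.06 -0.22 0.01;0.567 0.334 -0.276 0.0382;0.567 0.334 -0.276 0.0382;0.567 0.334 -0.276 0.0382;0.567 0.334 -0.276 0.0382;0.567 0.334 -0.276 0.0382;0.567 0.334 -0.276 0.0382;0.567 0.334 -0.276 0.0382;0.567 0.334 -0.276 0.0382" --force 50

```text
clock: 15.88
tool_pos: [0.4605, -0.0364, 0.0896]
eef_rot: [0.684, 0.73, -0.001, 0.0]
contact_force: [-0.3, -0.4, -0.8]
opening: 0.68
finger_force: 50.0
```

```bash
python3 -c "
from h import *
plan(.4615,-.0344,.03,3.9)"
```

```text
t15.88 pos [ 0.4605 -0.0364  0.0896] yaw 3.76 q7 0.19 F [-0.3 -0.4 -0.8] fin 50.0 open 0.680
  row 0.0067 0.0041 0.1986 -0.0004   rows~1.4 tilt [-0.001 -0.001 -1.   ]
```

Emit:
send_rows --rows "0.0067 0.004 0.09 -0.0004;0.0067 0.004 0.17 -0.0004;0.0067 0.004 0.199 -0.0004;0.0067 0.004 0.199 -0.0004;0.0067 0.004 0.199 -0.0004"

```text
clock: 16.3
tool_pos: [0.4616, -0.0338, 0.0299]
eef_rot: [0.683, 0.731, -0.001, -0.0]
contact_force: [0.5, -0.2, -1.5]
opening: 0.674
finger_force: 50.0
```

```bash
python3 -c "
from h import *
plan(.4615,-.0344,.0135,3.9)"
```

```text
t16.30 pos [ 0.4616 -0.0338  0.0299] yaw 3.91 q7 0.20 F [ 0.5 -0.2 -1.5] fin 50.0 open 0.674
  row -0.0019 -0.0002 0.0548 0.0000   rows~0.4 tilt [-0.002 -0.    -1.   ]
```

Emit:
send_rows --rows "-0.0019 0 0.02 0;-0.0019 0 0.038 0;-0.0019 0 0.05 0;-0.0019 0 0.056 0;-0.0019 0 0.056 0;-0.0019 0 0.056 0"

```text
clock: 16.8
tool_pos: [0.4645, -0.0334, 0.0147]
eef_rot: [0.682, 0.732, -0.001, -0.001]
contact_force: [0.2, -0.1, -0.4]
opening: 0.678
finger_force: 50.0
```

Emit:
send_rows --rows "0 0 0 0;0 0 0 0;0 0 0 0;0 0 0 0" --jaw -0.6

```text
clock: 17.13
tool_pos: [0.464, -0.0331, 0.0146]
eef_rot: [0.682, 0.732, -0.001, -0.001]
contact_force: [-0.2, -0.9, 0.5]
opening: 0.801
finger_force: 0.0
```

Emit:
send_rows --rows "0 0 -0.05 0;0 0 -0.15 0;0 0 -0.28 0;-0.2 0 -0.4 0;-0.4 0 -0.5 0;-0.4 0 -0.5 0;-0.4 0 -0.5 0;-0.4 0 -0.5 0" --jaw -0.8

```text
clock: 17.8
tool_pos: [0.4736, -0.1575, 0.1663]
eef_rot: [0.684, 0.729, -0.001, 0.002]
contact_force: [0.2, 0.7, -0.7]
opening: 0.901
finger_force: 0.0
```

```bash
cat > rackv.py <<'E'
from h import *
import sys
C=np.array([.4642,-.0736]);a=np.radians(3.9);ex=np.array([np.cos(a),np.sin(a)]);ey=np.array([-ex[1],ex[0]])
im,d,w,c=cam('wrist');save(sys.argv[1],im)
X=(w[...,:2]-C)@ex;Y=(w[...,:2]-C)@ey;Z=w[...,2];h=cv2.cvtColor(im,cv2.COLOR_RGB2HSV)
k=(abs(X)<.045)&(abs(Y)<.075)&np.isfinite(Z)
for n,z0 in(('row1',.046),('row2',.0785)):
    m=k&(abs(Z-z0)<.006)&~((Z<.036)&(abs(Y)>.058))
    L=cv2.connectedComponentsWithStats(m.astype('uint8'))
    for i in range(1,L[0]):
        g=L[1]==i
        if g.sum()<80: continue
        r=cv2.minAreaRect((np.c_[X[g],Y[g]]*1000).astype(np.float32));
        g2=g&(abs(X)<.027);y=Y[g2];z=Z[g2]
        A=np.c_[2*y,2*z,np.ones(len(y))];s=np.linalg.lstsq(A,y*y+z*z,rcond=None)[0]
        print(n,'cx %.1f cy %.1f'%r[0],'size',np.round(r[1],1),'ang %.1f'%r[2],'ztop %.4f'%np.percentile(Z[g],97),'circ y %.1f z %.1f R %.1f'%(s[0]*1e3,s[1]*1e3,1e3*np.sqrt(s[2]+s[0]**2+s[1]**2)),'rgb',np.median(im[g],0))
E
cat > wt.py <<'E'
E
python3 rackv.py wrist10; python3 tins.py wrist wrist10b
```

```text
row1 cx 3.7 cy 38.0 size [25.7 60.4] ang 88.8 ztop 0.0471 circ y 39.6 z 31.6 R 14.8 rgb [ 45.  79. 132.]
rack 979 [array([468.84, -95.04]), array([59.93, 92.3 ]), np.float64(3.04)]
  wall [array([466.49, -50.67]), array([59.93,  3.43]), np.float64(3.04)] 0.0324
  wall [array([ 468.16, -136.92]), array([43.28,  8.18]), np.float64(3.98)] 0.0316
tin c=(412.4,-309.9) len 59.8 wid 32.0 ang -18.5 top 0.0416 white px [228. 419.]
tin c=(558.7,-299.2) len 60.4 wid 33.4 ang -4.1 top 0.0418 white px [417. 417.]
t17.90 pos [ 0.4724 -0.152   0.1641] yaw 4.05 q7 0.55 F [-0.5  0.1  0.9] fin 0.0 open 0.903
  row -0.5906 -0.0516 -0.4538 0.0013   rows~5.4 tilt [-0.004  0.001 -1.   ]
```

```bash
python3 -c "
from h import *
plan(.4119,-.3122,.065,-18.2)"
```

```text
t17.90 pos [ 0.4724 -0.152   0.1641] yaw 4.05 q7 0.55 F [-0.5  0.1  0.9] fin 0.0 open 0.903
  row -0.5190 -0.2377 0.3303 0.0618   rows~4.7 tilt [-0.004  0.001 -1.   ]
```

Emit:
send_rows --rows "-0.519 -0.238 0.2 0.0618;-0.519 -0.238 0.2 0.0618;-0.519 -0.238 0.2 0.0618;-0.519 -0.238 0.25 0.0618;-0.519 -0.238 0.33 0.0618;-0.519 -0.238 0.33 0.0618;-0.519 -0.238 0.33 0.0618;-0.519 -0.238 0.33 0.0618;-0.519 -0.238 0.33 0.0618" --jaw -1

```text
clock: 18.65
tool_pos: [0.414, -0.3108, 0.0664]
eef_rot: [0.809, 0.588, -0.0, -0.001]
contact_force: [-0.3, -0.7, -0.3]
opening: 1.005
finger_force: 0.0
```

```bash
python3 -c "
from h import *
plan(.4119,-.3122,.008,-18.2)"
```

```text
t18.65 pos [ 0.414  -0.3108  0.0664] yaw -17.97 q7 0.61 F [-0.3 -0.7 -0.3] fin 0.0 open 1.005
  row -0.0069 -0.0049 0.1945 0.0006   rows~1.4 tilt [-0.002  0.001 -1.   ]
```

Emit:
send_rows --rows "-0.005 -0.004 0.08 0;-0.005 -0.004 0.16 0;-0.005 -0.004 0.195 0;-0.005 -0.004 0.195 0;-0.005 -0.004 0.195 0"

```text
clock: 19.07
tool_pos: [0.4113, -0.3134, 0.0077]
eef_rot: [0.81, 0.587, -0.001, -0.001]
contact_force: [0.1, -0.2, 0.3]
opening: 0.999
finger_force: 0.0
```

```bash
python3 -c "
from h import *
plan(.4119,-.3122,.008,-18.2)"
```

```text
t19.07 pos [ 0.4113 -0.3134  0.0077] yaw -18.10 q7 0.63 F [ 0.1 -0.2  0.3] fin 0.0 open 0.999
  row 0.0044 0.0007 -0.0009 0.0003   rows~0.0 tilt [-0.003  0.001 -1.   ]
```

Emit:
send_rows --rows "0.004 0 -0.002 0;0.004 0 -0.002 0;0.004 0 -0.002 0;0.004 0 -0.002 0;0.004 0 -0.002 0" --jaw 1 --force 50

```text
clock: 19.48
tool_pos: [0.4111, -0.3132, 0.0081]
eef_rot: [0.81, 0.586, -0.001, -0.001]
contact_force: [-1.1, 1.1, 3.5]
opening: 0.675
finger_force: 50.0
```

```bash
python3 -c "
from h import *
plan(.4689,-.1127,.09,3.9)"
```

```text
t19.48 pos [ 0.4111 -0.3132  0.0081] yaw -18.19 q7 0.63 F [-1.1  1.1  3.5] fin 50.0 open 0.675
  row 0.6948 -0.0264 -0.2734 -0.0614   rows~5.4 tilt [-0.002 -0.    -1.   ]
```

Emit:
send_rows --rows "0 0 -0.1 0;0.1 0 -0.22 -0.01;0.695 -0.026 -0.274 -0.0614;0.695 -0.026 -0.274 -0.0614;0.695 -0.026 -0.274 -0.0614;0.695 -0.026 -0.274 -0.0614;0.695 -0.026 -0.274 -0.0614;0.695 -0.026 -0.274 -0.0614;0.695 -0.026 -0.274 -0.0614;0.695 -0.026 -0.274 -0.0614"

```text
clock: 20.32
tool_pos: [0.4684, -0.1141, 0.0898]
eef_rot: [0.683, 0.73, -0.002, -0.001]
contact_force: [-0.4, 0.3, -1.5]
opening: 0.675
finger_force: 50.0
```

Emit:
send_rows --rows "0 0 0 0;0 0 0 0"

```text
clock: 20.48
tool_pos: [0.4683, -0.1145, 0.0896]
eef_rot: [0.684, 0.73, -0.001, -0.001]
contact_force: [-0.2, -0.1, -1.8]
opening: 0.677
finger_force: 50.0
```

```bash
python3 -c "
from h import *
plan(.4689,-.1127,.03,3.9)"
```

```text
t20.48 pos [ 0.4683 -0.1145  0.0896] yaw 3.73 q7 0.57 F [-0.2 -0.1 -1.8] fin 50.0 open 0.677
  row 0.0058 0.0032 0.1987 -0.0005   rows~1.4 tilt [-0.004 -0.001 -1.   ]
```

Emit:
send_rows --rows "0.003 0.001 0.09 0;0.003 0.001 0.17 0;0.003 0.001 0.22 0;0.003 0.001 0.24 0;0.003 0.001 0.251 0;0.003 0.001 0.255 0;0.003 0.001 0.255 0;0.003 0.001 0.255 0"

```text
clock: 21.15
tool_pos: [0.4694, -0.112, 0.0139]
eef_rot: [0.683, 0.731, -0.001, -0.001]
contact_force: [-0.6, -0.1, 0.4]
opening: 0.675
finger_force: 50.0
```

```bash
python3 -c "
from h import *
plan(.4689,-.1127,.0135,3.9)"
```

```text
t21.15 pos [ 0.4694 -0.112   0.0139] yaw 3.90 q7 0.59 F [-0.6 -0.1  0.4] fin 50.0 open 0.675
  row -0.0023 -0.0018 0.0015 -0.0000   rows~0.0 tilt [-0.002 -0.    -1.   ]
```

Emit:
send_rows --rows "-0.003 0 0 0;-0.006 0 0 0;-0.006 0 0.001 0;-0.006 0 0.001 0"

```text
clock: 21.48
tool_pos: [0.4693, -0.1136, 0.0132]
eef_rot: [0.683, 0.731, -0.001, -0.001]
contact_force: [-0.6, 0.2, 2.4]
opening: 0.672
finger_force: 50.0
```

Emit:
send_rows --rows "0 0 0 0;0 0 0 0;0 0 0 0;0 0 0 0" --jaw -0.6

```text
clock: 21.82
tool_pos: [0.469, -0.1134, 0.0129]
eef_rot: [0.683, 0.731, -0.001, -0.001]
contact_force: [-0.4, -0.3, 0.2]
opening: 0.799
finger_force: 0.0
```

Emit:
send_rows --rows "0 0 -0.05 0;0 0 -0.15 0;0 0 -0.28 0;-0.1 0 -0.45 0;-0.2 0 -0.6 0;-0.2 0 -0.7 0;-0.2 0 -0.7 0;-0.2 0 -0.7 0" --jaw -0.8

```text
clock: 22.48
tool_pos: [0.4757, -0.1761, 0.2268]
eef_rot: [0.684, 0.73, 0.001, 0.003]
contact_force: [0.0, 0.5, -0.2]
opening: 0.901
finger_force: 0.0
```

```bash
python3 rackv.py wrist11; python3 tins.py wrist wrist11b
```

```text
row1 cx 4.0 cy 36.2 size [22.2 60.2] ang 88.6 ztop 0.0472 circ y 38.3 z 35.2 R 11.4 rgb [ 46.  79. 132.]
row1 cx 3.5 cy -39.9 size [30.9 59.8] ang 88.9 ztop 0.0470 circ y -40.3 z 29.6 R 16.7 rgb [192. 197. 197.]
rack 1046 [array([469.  , -94.96]), array([58.4 , 92.22]), np.float64(2.17)]
  wall [array([467.31, -50.82]), array([58.42,  3.33]), np.float64(3.04)] 0.0313
  wall [array([ 470.5 , -117.59]), array([58.25, 45.89]), np.float64(4.22)] 0.0324
tin c=(554.5,-288.8) len 56.3 wid 23.6 ang 9.1 top 0.0416 white px [395. 342.]
tin c=(424.1,-385.8) len 59.9 wid 36.0 ang 13.1 top 0.0416 [193. 107.  55.] px [248. 422.]
tin c=(551.0,-388.3) len 61.0 wid 34.3 ang -17.2 top 0.0415 [200. 178.  76.] px [380. 430.]
t22.58 pos [ 0.4736 -0.173   0.2229] yaw 3.91 q7 0.59 F [-0.3  0.2  0.1] fin 0.0 open 0.901
  row -0.5210 -0.0482 -0.2572 0.0009   rows~4.2 tilt [-0.003  0.001 -1.   ]
```

View pics/wrist11b.png

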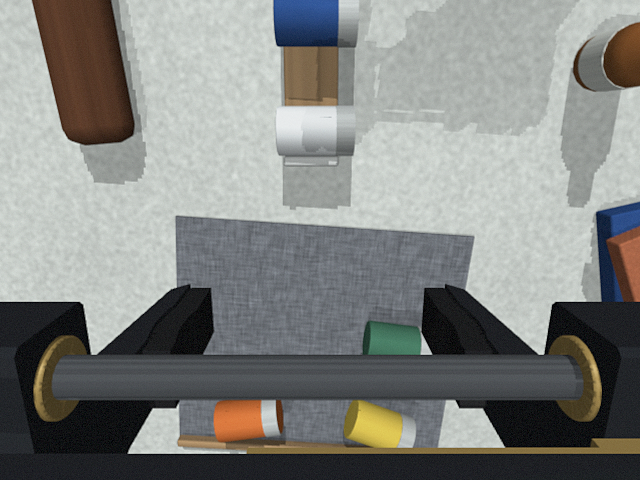

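```bash
python3 tins.py top top11; python3 -c "
from h import *
plan(.5588,-.2990,.065,-4.3)"
```

```text
rack 191 [array([466.32, -71.72]), array([ 58.74, 135.08]), np.float64(1.15)]
  wall [array([465.75, -26.76]), array([58.71, 44.72]), np.float64(0.25)] 0.0324
  wall [array([ 468.84, -115.75]), array([57.8, 46.9]), np.float64(4.07)] 0.032
t22.63 pos [ 0.473  -0.1724  0.222 ] yaw 3.96 q7 0.59 F [ 0.5 -0.3 -0.7] fin 0.0 open 0.897
  row -0.5230 -0.0476 -0.2606 0.0010   rows~4.2 tilt [-0.005  0.001 -1.   ]
t22.63 pos [ 0.473  -0.1724  0.222 ] yaw 3.96 q7 0.59 F [ 0.5 -0.3 -0.7] fin 0.0 open 0.897
  row -0.4418 0.2585 0.5214 0.0229   rows~5.3 tilt [-0.005  0.001 -1.   ]
```

Emit:
send_rows --rows "-0.442 0.2585 0.35 0.0229;-0.442 0.2585 0.35 0.0229;-0.442 0.2585 0.35 0.0229;-0.442 0.2585 0.4 0.0229;-0.442 0.2585 0.521 0.0229;-0.442 0.2585 0.521 0.0229;-0.442 0.2585 0.521 0.0229;-0.442 0.2585 0.521 0.0229;-0.442 0.2585 0.521 0.0229;-0.442 0.2585 0.521 0.0229" --jaw -1

```text
clock: 23.47
tool_pos: [0.5603, -0.2996, 0.0676]
eef_rot: [0.733, 0.68, -0.001, -0.001]
contact_force: [0.3, 0.2, -0.5]
opening: 1.004
finger_force: 0.0
```

```bash
python3 - <<'E'
from h import *
plan(.5588,-.299,.008,-4.3)
# any view of the tin beside the target
im,d,w,c=cam('scene');h=cv2.cvtColor(im,cv2.COLOR_RGB2HSV)
m=(w[...,2]>.015)&(w[...,2]<.05)&(h[...,0]>65)&(h[...,0]<95)&(h[...,1]>90)&(abs(w[...,0]-.555)<.1)&(abs(w[...,1]+.3)<.1)
print(m.sum(),np.percentile(w[m],[2,50,98],axis=0).round(3) if m.any() else '')
z=np.load('scene0.npz');w=z['w'];im=z['im'];h=cv2.cvtColor(im,cv2.COLOR_RGB2HSV)
m=(w[...,2]>.015)&(w[...,2]<.05)&(h[...,0]>65)&(h[...,0]<95)&(h[...,1]>90)&(abs(w[...,0]-.555)<.1)&(abs(w[...,1]+.3)<.1)
print(m.sum(),np.percentile(w[m],[2,50,98],axis=0).round(3) if m.any() else '')
E
```

```text
t23.47 pos [ 0.5603 -0.2996  0.0676] yaw -4.27 q7 0.64 F [ 0.3  0.2 -0.5] fin 0.0 open 1.004
  row 0.0015 -0.0047 0.1988 0.0001   rows~1.4 tilt [-0.002  0.    -1.   ]
8 [[ 0.539 -0.292  0.032]
 [ 0.542 -0.287  0.034]
 [ 0.544 -0.279  0.042]]
8 [[ 0.539 -0.287  0.029]
 [ 0.542 -0.284  0.035]
 [ 0.554 -0.278  0.042]]
```

Tin consistent with its original place; descend and grip.

Emit:
send_rows --rows "0.001 -0.004 0.08 0;0.001 -0.004 0.16 0;0.001 -0.004 0.197 0;0.001 -0.004 0.197 0;0.001 -0.004 0.197 0"

```text
clock: 23.93
tool_pos: [0.5585, -0.2998, 0.0078]
eef_rot: [0.733, 0.68, -0.001, -0.001]
contact_force: [-0.4, 0.0, -0.4]
opening: 0.999
finger_force: 0.0
```

Emit:
send_rows --rows "0 0 0 0;0 0 0 0;0 0 0 0;0 0 0 0;0 0 0 0" --jaw 1 --force 50

```text
clock: 24.35
tool_pos: [0.5586, -0.3001, 0.0079]
eef_rot: [0.733, 0.68, -0.001, -0.001]
contact_force: [-0.5, 0.3, 3.2]
opening: 0.679
finger_force: 50.0
```

```bash
python3 -c "
from h import *
plan(.4665,-.0736,.1,3.9)"
```

```text
t24.35 pos [ 0.5586 -0.3001  0.0079] yaw -4.33 q7 0.66 F [-0.5  0.3  3.2] fin 50.0 open 0.679
  row 0.7294 -0.3639 -0.3065 -0.0229   rows~6.3 tilt [-0.002 -0.    -1.   ]
```

Emit:
send_rows --rows "0 0 -0.1 0;0.1 -0.05 -0.22 -0.005;0.725 -0.359 -0.307 -0.0229;0.725 -0.359 -0.307 -0.0229;0.725 -0.359 -0.307 -0.0229;0.725 -0.359 -0.307 -0.0229;0.725 -0.359 -0.307 -0.0229;0.725 -0.359 -0.307 -0.0229;0.725 -0.359 -0.307 -0.0229;0.725 -0.359 -0.307 -0.0229"

```text
clock: 25.18
tool_pos: [0.4685, -0.0753, 0.0999]
eef_rot: [0.682, 0.731, -0.001, -0.0]
contact_force: [0.5, -1.1, -0.3]
opening: 0.677
finger_force: 50.0
```

Emit:
send_rows --rows "0 0 0.1 0;0 0 0.13 0;0 0 0.13 0;0 0 0.13 0"

```text
clock: 25.52
tool_pos: [0.4674, -0.0764, 0.0602]
eef_rot: [0.683, 0.73, -0.002, -0.002]
contact_force: [0.5, 0.2, -0.8]
opening: 0.677
finger_force: 50.0
```

```bash
python3 -c "
from h import *
plan(.4680,-.0749,.035,3.9)"
```

```text
t25.52 pos [ 0.4674 -0.0764  0.0602] yaw 3.77 q7 0.56 F [ 0.5  0.2 -0.8] fin 50.0 open 0.677
  row 0.0049 0.0029 0.0839 -0.0004   rows~0.6 tilt [-0.004 -0.    -1.   ]
```

Emit:
send_rows --rows "0.003 0.002 0.04 0;0.003 0.002 0.07 0;0.003 0.002 0.085 0;0.003 0.002 0.085 0;0.003 0.002 0.085 0"

```text
clock: 25.93
tool_pos: [0.4679, -0.0742, 0.0352]
eef_rot: [0.683, 0.731, -0.001, -0.001]
contact_force: [-0.2, -0.2, -0.8]
opening: 0.673
finger_force: 50.0
```

```bash
python3 -c "
from h import *
plan(.4680,-.0749,.0135,3.9)"
```

```text
t25.93 pos [ 0.4679 -0.0742  0.0352] yaw 3.90 q7 0.57 F [-0.2 -0.2 -0.8] fin 50.0 open 0.673
  row -0.0024 0.0003 0.0724 -0.0000   rows~0.5 tilt [-0.003  0.    -1.   ]
```

Emit:
send_rows --rows "-0.0024 0 0.02 0;-0.0024 0 0.04 0;-0.0024 0 0.055 0;-0.0024 0 0.066 0;-0.0024 0 0.072 0;-0.0024 0 0.073 0;-0.0024 0 0.073 0"

```text
clock: 26.52
tool_pos: [0.4679, -0.0747, 0.0131]
eef_rot: [0.683, 0.731, -0.001, -0.001]
contact_force: [0.4, 0.1, -0.5]
opening: 0.677
finger_force: 50.0
```

Emit:
send_rows --rows "0 0 0 0;0 0 0 0;0 0 0 0" --jaw -0.6

```text
clock: 26.77
tool_pos: [0.4681, -0.0747, 0.0134]
eef_rot: [0.683, 0.731, -0.001, -0.001]
contact_force: [-0.4, -1.1, 0.6]
opening: 0.798
finger_force: 0.0
```

Emit:
send_rows --rows "0 0 -0.05 0;0 0 -0.15 0;0 0 -0.28 0;-0.1 0 -0.42 0;-0.2 0 -0.55 0;-0.3 0 -0.68 0;-0.3 0 -0.82 0;-0.3 0 -0.82 0;-0.3 0 -0.82 0;-0.3 0 -0.82 0" --jaw -0.8

```text
clock: 27.6
tool_pos: [0.4752, -0.1647, 0.2601]
eef_rot: [0.683, 0.731, -0.0, -0.0]
contact_force: [-0.6, 0.5, -0.8]
opening: 0.898
finger_force: 0.0
```

```bash
python3 rackv.py wrist12; python3 tins.py wrist wrist12b|grep -v wall; python3 -c "
from h import *
plan(.4243,-.387,.065,12.5)"
```

```text
row1 cx 4.2 cy 40.2 size [30.2 59.8] ang 89.1 ztop 0.0472 circ y 40.1 z 30.2 R 16.2 rgb [ 49.  84. 138.]
row1 cx 4.7 cy -0.6 size [29.7 60. ] ang 89.8 ztop 0.0471 circ y -1.0 z 30.0 R 16.4 rgb [ 71. 118.  96.]
row1 cx 3.4 cy -40.0 size [59.8 29.8] ang 0.1 ztop 0.0470 circ y -40.3 z 29.8 R 16.6 rgb [204. 210. 212.]
rack 1529 [array([468.45, -73.55]), array([ 59.8 , 134.95]), np.float64(3.13)]
tin c=(424.3,-387.6) len 60.8 wid 32.1 ang 10.2 top 0.0419 [196. 108.  56.] px [252. 413.]
tin c=(550.9,-389.2) len 61.2 wid 35.8 ang -16.3 top 0.0418 [201. 180.  77.] px [378. 419.]
t27.70 pos [ 0.4739 -0.1634  0.258 ] yaw 3.97 q7 0.59 F [0.2 0.8 0.9] fin 0.0 open 0.901
  row -0.5528 -0.0523 -0.1407 0.0010   rows~4.1 tilt [-0.005  0.002 -1.   ]
t27.70 pos [ 0.4739 -0.1634  0.258 ] yaw 3.97 q7 0.59 F [0.2 0.8 0.9] fin 0.0 open 0.901
  row -0.7334 -0.2133 0.6431 -0.0237   rows~7.2 tilt [-0.005  0.002 -1.   ]
```

Emit:
send_rows --rows "-0.733 -0.213 0.3 -0.0237;-0.733 -0.213 0.3 -0.0237;-0.733 -0.213 0.3 -0.0237;-0.733 -0.213 0.3 -0.0237;-0.733 -0.213 0.5 -0.0237;-0.733 -0.213 0.643 -0.0237;-0.733 -0.213 0.643 -0.0237;-0.733 -0.213 0.643 -0.0237;-0.733 -0.213 0.643 -0.0237;-0.733 -0.213 0.643 -0.0237" --jaw -1

```text
clock: 28.53
tool_pos: [0.4239, -0.3865, 0.0642]
eef_rot: [0.627, 0.779, -0.0, -0.004]
contact_force: [0.5, 0.6, 0.4]
opening: 0.997
finger_force: 0.0
```

```bash
python3 - <<'E'
from h import *
plan(.4242,-.3872,.014,12.5)
z=np.load('top0.npz');w=z['w'];m=(w[...,2]>.009)&(w[...,2]<.016)&(w[...,1]<-.39)&(w[...,1]>-.45)&(w[...,0]>.38)&(w[...,0]<.62);p=w[m];k=np.polyfit(p[:,0],p[:,1],1);print(len(p),np.polyval(k,[.4,.43,.55]),'(top frame; wrist frame -3mm)',np.std(p[:,1]-np.polyval(k,p[:,0])))
E
```

```text
t28.53 pos [ 0.4239 -0.3865  0.0642] yaw 12.41 q7 1.13 F [0.5 0.6 0.4] fin 0.0 open 0.997
  row -0.0035 0.0014 0.1671 -0.0002   rows~1.2 tilt [-0.007  0.005 -1.   ]
287 [-0.42790295 -0.42806182 -0.42869731] (top frame; wrist frame -3mm) 0.0046510497380438075
```

Emit:
send_rows --rows "-0.002 0.001 0.06 0;-0.002 0.001 0.13 0;-0.002 0.001 0.167 0;-0.002 0.001 0.167 0;-0.002 0.001 0.167 0"

```text
clock: 28.95
tool_pos: [0.4265, -0.3878, 0.0171]
eef_rot: [0.626, 0.78, -0.001, -0.001]
contact_force: [0.9, -0.2, -0.2]
opening: 0.999
finger_force: 0.0
```

```bash
python3 -c "
from h import *
plan(.4242,-.3872,.014,12.5)"
```

```text
t28.95 pos [ 0.4265 -0.3878  0.0171] yaw 12.52 q7 1.14 F [ 0.9 -0.2 -0.2] fin 0.0 open 0.999
  row 0.0037 -0.0069 0.0102 0.0001   rows~0.1 tilt [-0.003  0.001 -1.   ]
```

Emit:
send_rows --rows "0.003 -0.007 0.012 0;0.003 -0.007 0.012 0"

```text
clock: 29.12
tool_pos: [0.4235, -0.3884, 0.0135]
eef_rot: [0.626, 0.78, -0.001, -0.001]
contact_force: [-0.9, 0.4, -0.7]
opening: 0.999
finger_force: 0.0
```

Emit:
send_rows --rows "0 0 0 0;0 0 0 0;0 0 0 0;0 0 0 0;0 0 0 0" --jaw 1 --force 50

```text
clock: 29.53
tool_pos: [0.4236, -0.3884, 0.0129]
eef_rot: [0.626, 0.78, -0.001, -0.001]
contact_force: [-0.6, -1.0, 1.7]
opening: 0.674
finger_force: 50.0
```

```bash
python3 -c "
from h import *
C=np.array([.4642,-.0736]);a=np.radians(3.9);ex=np.array([np.cos(a),np.sin(a)]);ey=np.array([-ex[1],ex[0]])
for Y in(-20.4,19.8): print(Y,C+.004*ex+Y*1e-3*ey)
p=C+.004*ex-.0204*ey
plan(p[0],p[1],.12,3.9)"
```

```text
-20.4 [ 0.46957825 -0.0936807 ]
19.8 [ 0.46684403 -0.05357379]
t29.53 pos [ 0.4236 -0.3884  0.0129] yaw 12.44 q7 1.15 F [-0.6 -1.   1.7] fin 50.0 open 0.674
  row 0.9267 0.3603 -0.3575 0.0237   rows~7.6 tilt [-0.003  0.    -1.   ]
```

Emit:
send_rows --rows "0 0 -0.1 0;0.08 0.03 -0.22 0.002;0.923 0.36 -0.36 0.0237;0.923 0.36 -0.36 0.0237;0.923 0.36 -0.36 0.0237;0.923 0.36 -0.36 0.0237;0.923 0.36 -0.36 0.0237;0.923 0.36 -0.36 0.0237;0.923 0.36 -0.36 0.0237;0.923 0.36 -0.36 0.0237"

```text
clock: 30.37
tool_pos: [0.4709, -0.0868, 0.1209]
eef_rot: [0.678, 0.735, 0.001, -0.003]
contact_force: [-0.3, -0.2, -0.6]
opening: 0.678
finger_force: 50.0
```

Emit:
send_rows --rows "0 0 0 0;0 0 0.06 0;0 0 0.1 0;0 0 0.12 0;0 0 0.12 0;0 0 0.12 0"

```text
clock: 30.87
tool_pos: [0.4692, -0.0959, 0.0845]
eef_rot: [0.683, 0.73, -0.001, -0.001]
contact_force: [-0.3, 0.6, -0.4]
opening: 0.679
finger_force: 50.0
```

```bash
python3 -c "
from h import *
plan(.46965,-.0948,.06,3.9)"
```

```text
t30.87 pos [ 0.4692 -0.0959  0.0845] yaw 3.79 q7 0.70 F [-0.3  0.6 -0.4] fin 50.0 open 0.679
  row 0.0036 0.0022 0.0817 -0.0003   rows~0.6 tilt [-0.004 -0.    -1.   ]
```

Emit:
send_rows --rows "0.003 0.001 0.03 0;0.003 0.001 0.06 0;0.003 0.001 0.085 0;0.003 0.001 0.09 0;0.003 0.001 0.09 0;0.003 0.001 0.09 0"

```text
clock: 31.37
tool_pos: [0.4696, -0.0938, 0.0575]
eef_rot: [0.683, 0.731, -0.001, -0.001]
contact_force: [-0.2, 0.1, -0.1]
opening: 0.679
finger_force: 50.0
```

```bash
python3 -c "
from h import *
plan(.46965,-.0948,.0505,3.9)"
```

```text
t31.37 pos [ 0.4696 -0.0938  0.0575] yaw 3.91 q7 0.71 F [-0.2  0.1 -0.1] fin 50.0 open 0.679
  row -0.0035 0.0001 0.0232 0.0000   rows~0.2 tilt [-0.003  0.    -1.   ]
```

Emit:
send_rows --rows "-0.0035 0 0.008 0;-0.0035 0 0.014 0;-0.0035 0 0.019 0;-0.0035 0 0.022 0;-0.0035 0 0.022 0;-0.0035 0 0.022 0"

```text
clock: 31.87
tool_pos: [0.4698, -0.0948, 0.051]
eef_rot: [0.683, 0.731, -0.001, -0.001]
contact_force: [-1.4, 0.8, -0.5]
opening: 0.677
finger_force: 50.0
```

```bash
python3 -c "
from h import *
plan(.46965,-.0948,.0505,3.9)"
```

```text
t31.87 pos [ 0.4698 -0.0948  0.051 ] yaw 3.91 q7 0.71 F [-1.4  0.8 -0.5] fin 50.0 open 0.677
  row -0.0001 -0.0004 0.0017 0.0000   rows~0.0 tilt [-0.003  0.    -1.   ]
```

Emit:
send_rows --rows "0 0 0.003 0;0 0 0.005 0;0 0 0.005 0"

```text
clock: 32.12
tool_pos: [0.4699, -0.0954, 0.0503]
eef_rot: [0.683, 0.731, -0.001, -0.001]
contact_force: [-0.8, -0.9, 7.5]
opening: 0.676
finger_force: 50.0
```

Emit:
send_rows --rows "0 0 0 0;0 0 0 0;0 0 0 0" --jaw -0.6

```text
clock: 32.37
tool_pos: [0.4698, -0.0947, 0.0495]
eef_rot: [0.682, 0.731, -0.001, -0.001]
contact_force: [-0.7, -0.1, 0.7]
opening: 0.799
finger_force: 0.0
```

Emit:
send_rows --rows "0 0 -0.05 0;0 0 -0.15 0;0 0 -0.28 0;-0.1 0 -0.42 0;-0.25 0 -0.55 0;-0.25 0 -0.68 0;-0.25 0 -0.7 0;-0.25 0 -0.7 0;-0.25 0 -0.7 0;-0.25 0 -0.7 0" --jaw -0.8

```text
clock: 33.2
tool_pos: [0.4748, -0.1685, 0.2584]
eef_rot: [0.682, 0.731, -0.001, -0.002]
contact_force: [-0.4, 0.6, 0.1]
opening: 0.902
finger_force: 0.0
```

```bash
python3 rackv.py wrist13; python3 tins.py wrist wrist13b|grep -v wall; python3 -c "
from h import *
plan(.5509,-.3895,.065,-17)"
```

```text
row1 cx 3.8 cy 39.8 size [59.7 30.6] ang 1.1 ztop 0.0471 circ y 40.1 z 30.3 R 16.2 rgb [ 50.  86. 141.]
row1 cx 4.9 cy 6.3 size [59.2 13.6] ang 0.1 ztop 0.0470 circ y 4.3 z 40.0 R 6.1 rgb [ 77. 128. 104.]
row1 cx 3.4 cy -47.5 size [15.4 59.9] ang 88.1 ztop 0.0470 circ y -45.5 z 39.5 R 6.8 rgb [160. 164. 165.]
row2 cx 5.3 cy -20.6 size [60.  30.5] ang 0.1 ztop 0.0795 circ y -20.9 z 62.1 R 16.7 rgb [183.  114.   61.5]
rack 1340 [array([468.84, -73.61]), array([ 59.56, 134.01]), np.float64(3.57)]
tin c=(551.0,-389.0) len 61.0 wid 35.5 ang -16.7 top 0.0417 [203. 181.  78.] px [379. 417.]
t33.30 pos [ 0.4746 -0.1683  0.2579] yaw 3.99 q7 0.67 F [-0.8  0.9  0.2] fin 0.0 open 0.900
  row -0.5362 -0.0536 -0.1412 0.0011   rows~4.0 tilt [-0.006  0.002 -1.   ]
t33.30 pos [ 0.4746 -0.1683  0.2579] yaw 3.99 q7 0.67 F [-0.8  0.9  0.2] fin 0.0 open 0.900
  row -0.7546 0.2065 0.6400 0.0583   rows~7.3 tilt [-0.006  0.002 -1.   ]
```

Emit:
send_rows --rows "-0.755 0.2065 0.3 0.0583;-0.755 0.2065 0.3 0.0583;-0.755 0.2065 0.3 0.0583;-0.755 0.2065 0.3 0.0583;-0.755 0.2065 0.5 0.0583;-0.755 0.2065 0.64 0.0583;-0.755 0.2065 0.64 0.0583;-0.755 0.2065 0.64 0.0583;-0.755 0.2065 0.64 0.0583;-0.755 0.2065 0.64 0.0583" --jaw -1

```text
clock: 34.13
tool_pos: [0.5503, -0.3901, 0.0641]
eef_rot: [0.804, 0.594, -0.002, -0.004]
contact_force: [0.5, 0.1, 1.7]
opening: 1.002
finger_force: 0.0
```

Emit:
send_rows --rows "0 0 0.06 0;0 0 0.12 0;0 0 0.12 0;0 0 0.12 0"

```text
clock: 34.47
tool_pos: [0.5525, -0.3901, 0.0321]
eef_rot: [0.804, 0.595, -0.001, -0.001]
contact_force: [-0.1, 0.4, -0.1]
opening: 0.997
finger_force: 0.0
```

```bash
python3 -c "
from h import *
plan(.5509,-.3894,.0135,-16.9)"
```

```text
t34.47 pos [ 0.5525 -0.3901  0.0321] yaw -17.01 q7 0.70 F [-0.1  0.4 -0.1] fin 0.0 open 0.997
  row 0.0006 -0.0054 0.0622 -0.0003   rows~0.4 tilt [-0.003  0.001 -1.   ]
```

Emit:
send_rows --rows "0.001 -0.005 0.04 0;0.001 -0.005 0.062 0;0.001 -0.005 0.062 0;0.001 -0.005 0.062 0"

```text
clock: 34.8
tool_pos: [0.5506, -0.3903, 0.0125]
eef_rot: [0.804, 0.594, -0.001, -0.001]
contact_force: [0.6, -0.0, -0.4]
opening: 0.997
finger_force: 0.0
```

Emit:
send_rows --rows "0 0 0 0;0 0 0 0;0 0 0 0;0 0 0 0;0 0 0 0" --jaw 1 --force 50

```text
clock: 35.22
tool_pos: [0.5507, -0.3907, 0.0128]
eef_rot: [0.804, 0.594, -0.001, -0.001]
contact_force: [-0.4, -0.5, 0.5]
opening: 0.679
finger_force: 50.0
```

```bash
python3 -c "
from h import *
plan(.4670,-.0543,.125,3.9)"
```

```text
t35.22 pos [ 0.5507 -0.3907  0.0128] yaw -17.08 q7 0.71 F [-0.4 -0.5  0.5] fin 50.0 open 0.679
  row 0.9898 -0.5970 -0.3731 -0.0583   rows~8.7 tilt [-0.003  0.    -1.   ]
```

Emit:
send_rows --rows "0 0 -0.12 0;0.05 -0.03 -0.25 -0.003;0.99 -0.597 -0.373 -0.0583;0.99 -0.597 -0.373 -0.0583;0.99 -0.597 -0.373 -0.0583;0.99 -0.597 -0.373 -0.0583;0.99 -0.597 -0.373 -0.0583;0.99 -0.597 -0.373 -0.0583;0.99 -0.597 -0.373 -0.0583;0.99 -0.597 -0.373 -0.0583"

```text
clock: 36.05
tool_pos: [0.4663, -0.0523, 0.1253]
eef_rot: [0.683, 0.731, -0.001, -0.001]
contact_force: [0.5, 0.3, -1.1]
opening: 0.678
finger_force: 50.0
```

```bash
python3 -c "
from h import *
plan(.4672,-.0548,.11,3.9)"
```

```text
t36.05 pos [ 0.4663 -0.0523  0.1253] yaw 3.90 q7 0.66 F [ 0.5  0.3 -1.1] fin 50.0 open 0.678
  row -0.0085 0.0025 0.0509 0.0000   rows~0.4 tilt [-0.003  0.001 -1.   ]
```

Emit:
send_rows --rows "0 0 0 0;-0.004 0.002 0.05 0;-0.004 0.002 0.1 0;-0.004 0.002 0.13 0;-0.004 0.002 0.13 0;-0.004 0.002 0.13 0"

```text
clock: 36.55
tool_pos: [0.4674, -0.0557, 0.0856]
eef_rot: [0.683, 0.731, -0.001, -0.002]
contact_force: [0.4, 0.7, -0.8]
opening: 0.675
finger_force: 50.0
```

```bash
python3 -c "
from h import *
plan(.4672,-.0548,.058,3.9)"
```

```text
t36.55 pos [ 0.4674 -0.0557  0.0856] yaw 3.87 q7 0.70 F [ 0.4  0.7 -0.8] fin 50.0 open 0.675
  row 0.0029 0.0000 0.0921 -0.0001   rows~0.7 tilt [-0.004  0.    -1.   ]
```

Emit:
send_rows --rows "0.002 0 0.03 0;0.002 0 0.06 0;0.002 0 0.085 0;0.002 0 0.092 0;0.002 0 0.092 0;0.002 0 0.092 0"

```text
clock: 37.05
tool_pos: [0.4673, -0.0548, 0.058]
eef_rot: [0.683, 0.731, -0.001, -0.001]
contact_force: [-0.2, 0.3, -0.3]
opening: 0.679
finger_force: 50.0
```

```bash
python3 -c "
from h import *
plan(.4672,-.0548,.0503,3.9)"
```

```text
t37.05 pos [ 0.4673 -0.0548  0.058 ] yaw 3.90 q7 0.71 F [-0.2  0.3 -0.3] fin 50.0 open 0.679
  row -0.0001 -0.0002 0.0258 -0.0000   rows~0.2 tilt [-0.004  0.    -1.   ]
```

Emit:
send_rows --rows "0 0 0.008 0;0 0 0.015 0;0 0 0.021 0;0 0 0.025 0;0 0 0.027 0;0 0 0.027 0"

```text
clock: 37.55
tool_pos: [0.4674, -0.0547, 0.05]
eef_rot: [0.683, 0.731, -0.001, -0.001]
contact_force: [0.4, 0.5, -0.7]
opening: 0.679
finger_force: 50.0
```

Emit:
send_rows --rows "0 0 0.003 0;0 0 0.005 0;0 0 0.005 0"

```text
clock: 37.8
tool_pos: [0.4675, -0.0544, 0.0494]
eef_rot: [0.682, 0.731, -0.0, -0.001]
contact_force: [-1.5, 0.8, 8.8]
opening: 0.674
finger_force: 50.0
```

Contact. Release and retreat.

Emit:
send_rows --rows "0 0 0 0;0 0 0 0;0 0 0 0" --jaw -0.6

```text
clock: 38.05
tool_pos: [0.4675, -0.0547, 0.0486]
eef_rot: [0.683, 0.731, -0.001, -0.001]
contact_force: [-0.2, 0.2, 0.6]
opening: 0.799
finger_force: 0.0
```

Emit:
send_rows --rows "0 0 -0.05 0;0 0 -0.15 0;0 0 -0.28 0;-0.1 0 -0.42 0;-0.25 0 -0.55 0;-0.35 0 -0.68 0;-0.4 0 -0.7 0;-0.4 0 -0.7 0;-0.4 0 -0.7 0;-0.4 0 -0.7 0" --jaw -0.8

```text
clock: 38.88
tool_pos: [0.4758, -0.1736, 0.258]
eef_rot: [0.683, 0.731, -0.001, -0.002]
contact_force: [-0.5, 0.9, -0.4]
opening: 0.898
finger_force: 0.0
```

```bash
python3 rackv.py wrist14; python3 tins.py wrist wrist14b|grep -v wall; python3 - <<'E'
from h import *
for n in('scene','top'):
    im,d,w,c=cam(n);h=cv2.cvtColor(im,cv2.COLOR_RGB2HSV)
    k=np.hypot(w[...,0]-.494,w[...,1]-.333)<.055
    for nm,m in(('redamber',k&((h[...,0]<18)|(h[...,0]>172))&(h[...,1]>110)),):
        print(n,nm,m.sum(),w[m].mean(0).round(3) if m.any() else '', 'zmax',w[m][:,2].max().round(3) if m.any() else '')
    if n=='top':
        z0=np.load('top0.npz')['w']
        for nm,(x,y,H) in dict(tumbler=(.37,.255,.08),medicine=(.69,-.04,.07),bowl=(.494,.333,.045)).items():
            for q in(z0,w):
                g=(np.hypot(q[...,0]-x,q[...,1]-y)<.075)&(q[...,2]>H*.6);print(nm,g.sum(),q[g].mean(0).round(3) if g.any() else '')
        hd=(w[...,2]>.058)&(w[...,2]<.075)&(abs(w[...,0]-.6)<.03)&(abs(w[...,1]-.165)<.04);print('handle',hd.sum(),w[hd].mean(0).round(4) if hd.any() else '')
E
```

```text
row1 cx 4.0 cy 48.3 size [59.2 13.6] ang 0.2 ztop 0.0471 circ y 46.4 z 40.9 R 5.3 rgb [ 54.  91. 156.]
row1 cx 4.7 cy 1.1 size [59.4  2.3] ang 0.5 ztop 0.0473 circ y 1.1 z 45.8 R 1.0 rgb [50. 79. 66.]
row1 cx 3.5 cy -47.2 size [15.6 59.7] ang 88.0 ztop 0.0471 circ y -45.2 z 39.6 R 6.7 rgb [154. 159. 160.]
row2 cx 5.6 cy 19.4 size [28.3 59.7] ang 89.8 ztop 0.0789 circ y 19.5 z 62.2 R 16.0 rgb [195. 179.  88.]
row2 cx 5.3 cy -20.6 size [30.2 59.7] ang 89.4 ztop 0.0796 circ y -20.8 z 62.3 R 16.5 rgb [183. 114.  61.]
rack 915 [array([468.15, -75.44]), array([ 55.84, 131.31]), np.float64(1.88)]
t38.98 pos [ 0.4754 -0.1722  0.257 ] yaw 4.04 q7 0.72 F [ 0.3 -0.3 -0.6] fin 0.0 open 0.904
  row -0.5230 -0.0561 -0.1447 0.0012   rows~3.9 tilt [-0.006  0.003 -1.   ]
scene redamber 142 [0.485 0.325 0.021] zmax 0.033
top redamber 216 [0.478 0.327 0.022] zmax 0.035
tumbler 418 [0.364 0.248 0.082]
tumbler 408 [0.364 0.248 0.082]
medicine 265 [ 0.69  -0.041  0.065]
medicine 269 [ 0.69  -0.041  0.064]
bowl 941 [0.502 0.342 0.041]
bowl 990 [0.5   0.342 0.041]
handle 82 [0.6019 0.1661 0.0648]
```

```bash
python3 -c "
from plant import finish_job
print(finish_job())"
```

```text
the job is handed in; nothing more can be done
None
```

I finished the job and handed it in: the four pastilles are in the bowl, the empty tray is flat on its mat (about 3 mm off centre), and the five tins are stacked 3+2, sitting 3–6 mm towards one end of the rack; the glass and medicine bottle have not moved.

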